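Close the biscuit box in the tasting cellar

ROBOT

A 7-joint arm with a two-finger parallel gripper is mounted at the origin on the work surface. World frame = base frame: x ahead of the robot, y to its left, z up, the work surface at z = 0. Lengths are in m, angles in rad, forces in N, time in s.
With the tool pointing down it reaches from about 0.4 to 0.875 m from the base axis. Payload 6.5 kg.
Tool frame: the origin (TCP) lies between the finger pads; the fingertips stand bot.tip_reach ahead of it and the grasp point (between the pads) lies 2 mm behind it (bot.tip_reach is the distance from the TCP to the fingertips, in m); z points along the fingers, y is the line along which they close (so a half turn about z gives the same grasp; the last joint's range is limited). The gripper opens to 85 mm and grips with 20 to 120 N. Pads are 22 mm wide; open, the fingers measure 114 mm over their backs; the gripper's body (76 mm by 85 mm) begins 54 mm behind the grasp point. The pads swing forward as they close: fully open they stand 13 mm farther back than shut.
Start: joints at [-0.066, 0.536, -0.004, 1.538, 0.003, 1.067, -0.071], TCP at [0.65, -0, 0.214] pointing down, gripper open.
Joint ranges: [-2.7, 2.7], [-0.37, 2.16], [-1.27, 1.26], [0.24, 2.4], [-1.31, 4.45], [0.19, 1.91], [-2.76, 2.76]. Speed limits (rad/s): [2.39, 2.39, 3.14, 3.14, 3.14, 3.14, 3.14].

INTERFACE

Orientations are given as a 3x3 rotation matrix whose columns are the frame's x, y, z axes.
In Python, from station import bot gives the robot as it stands.
- The arm moves only by the tool carry_out, never from a script. Its argument "motion" is a list of rows, each an object with "turn": the turn, a rotation vector about the tool's x, y, z in degrees, a list of three; "travel": the shift along the tool's x, y, z in mm, a list of three; "fingers": the finger opening in mm, from 0 to 85.4. In form: [{"turn": [ax, ay, az], "travel": [x, y, z], "fingers": fingers}, ...]. A call has exactly 8 rows; each row shifts and turns the commanded pose from where the row before left it, along the tool's axes as they then stand; what a row does not reach is not made up. A row lasts 1/10 s, in which the tool goes at most 50 mm and 8.59 degrees, less where a joint would pass 70% of its speed; a pose out of reach is approached as far as the arm can. A call is refused whole if a number of a shift passes 50 or a number of a turn 8.59, either way. A call with a gripper value outside its range is refused whole. The fingers move at their own pace and stop on an object; "squeeze" is the grip in N (left out, the last holds). Time passes only in rows, so rows that do not move let the fingers close, or fill a call up. It gives the time, the measured TCP pose, the force, the opening and the grip force at its end, in the units of the state.
- bot.observe(): the state, without advancing time (a new reading comes with each control period).
- bot.read_camera(name): name is "scene" or "side" or "wrist"; returns a dict with "color" (420x560x3 uint8, blue, green, red), "z_map" (420x560 float32, m along the optical axis (not along the pixel's ray), 0 where there is no reading), "intrinsics" (3x3 intrinsics, pixels), "pose" (4x4, takes a point from camera to world coordinates); the wrist camera has in their place "T_tool_cam" (4x4, takes a point from camera to tool coordinates, whose origin is the TCP and whose axes are the flange's). Camera axes: x right, y up, looking along -z (the intrinsics and any distortion apply to the point x, -y, -z); pixel columns grow to the right and rows downward; lengths in m; the calibration is good to about 2 mm. A picture is of the moment at which its call begins: read the wrist's pose just before it.
- bot.finish_job(): hands the job in; it is judged then, once.
Trained networks look in a picture, given as the dict that the camera call returned (one of the last four; its "shot" number tells which), for a name from the list of things; names that differ only in an ending like _2 or _b are one class to them, and where a whole thing is asked for, a point or a joint stands for the part that bears it (a point fixed in the world has none). Each returns a list of dicts, best first, with "confidence" (0 to 1); they miss things now and then, are a little off and sometimes report something else, mostly with a low value. They report only what shows in the picture. A call takes as long as a camera call.
- bot.recognise(picture, label): "xyz" ([x, y, z] in m, in the coordinates of the camera as it stood for that picture, good to about 4 mm: the middle of the surface that is visible of it).
- bot.spot_point(picture, label): "xyz" ([x, y, z] in m, in the coordinates of the camera as it stood for that picture, good to about 4 mm: a listed point, or the origin of a listed thing).
The state is a dict: "t": time; "joints": joint angles; "joint_velocities": joint speeds; "effort": joint torques, N m; "ee_pos": TCP position; "ee_rot": TCP orientation; "force": force on the tool from outside, world axes, zero at the start; "moment": the same for the moment, N m; "width": finger opening in m; "grasp_force": force on a finger pad.
Only numpy, scipy, OpenCV 4.12 (cv2) and the standard library are available. Lean on these libraries where they do the work, as an engineer would, in place of code of your own. Each camera call takes 0.05 s, during which the arm holds its last target. There are 200 camera calls.

TASK

The biscuit box on the tasting table must be shut tight against the cellar damp: press its lid fully home on the rim first, then snap its four clips down over the rim, working by opposite corners (one clip, then the one diagonally across, then the other two) so that the seal is drawn down evenly. Feel your way: the plastic clips and lid crack under a heavy hand (keep under 20 N), and leave everything else on the table where it stands.

Things in the scene. Friction and masses are not known exactly. Their poses are not given: they have to be found in the camera images.
- box: clear food box full of biscuits, on rubber feet, heavy, it does not slide. Origin: centre of its foot, on the table; x along the long sides, y across, z up. Rim 213 x 153 outside. Boxes of this make differ in height: the rim's top stands H = 95 to 101 above the table; feel for it. Two clips on each long side (+y and -y), 58 either side of the middle
- lid (a joint): how far the lid stands proud of home (m): 0 = hard down, starts 0.003 to 0.006, stays where pushed. Lid 222 x 160 with a flat raised panel of 168 x 104 in the middle, its top at H + 12 when home, nothing on it. Pressed at the middle it slides straight down on its plug seal against about 13 N, then meets a hard stop; the panel itself gives 1 mm per 12 N
- clip_a (a joint): swing of the clip at the box's +x, +y corner (rad): 0 = shut; starts 0.9 to 1.7, standing out; stays where left. Diagonal pairs: a and c, b and d. Pushed round by its thumb edge it swings freely, meets the rim near 0.27, takes 6 to 10 N along its arc to ride over (more if the finger drags on it), then drops to a hard stop at 0; it can hang half over
- clip_b (a joint): the same for the clip at the box's -x, +y corner. Each clip is a plate 44 wide on a hinge line parallel to the box's x, 83.5 out from the box's middle plane at height H + 4 (lid home). Its end flares outward to a rounded thumb edge, 7 thick: when shut, 10 farther out than the hinge line and 35 below it
- clip_c (a joint): the same for the clip at the box's -x, -y corner. The rim is turned down on the outside; its rounded lower edge, under which the lips on the clips' inner sides catch, is 16 to 22 below the rim's top
- clip_d (a joint): the same for the clip at the box's +x, -y corner. With the lid standing proud a clip's lip strikes the rim and does not pass without a heavy push
- wineglass: stemmed glass, 190 high, 72 across, standing off one short end of the box (mm); origin under its centre, z up
- corkscrew: folded waiter's corkscrew, 115 x 28 x 13, lying off the other short end (mm); origin under its centre, z up
- cork: natural cork, 24 across, 44 high, standing on end beside the box (mm); origin under its centre, z up
- stopper_pump: white hand pump for bottle stoppers, 48 across, 106 high, upright on one long side of the box (mm); origin under its centre, z up
- olive_bowl: white bowl, 110 across, 45 high, on the other long side of the box (mm); origin under its centre, z up
- foil_cutter: small black foil cutter, 52 x 50 x 18, lying off a corner of the box (mm); origin under its centre, z up

How it is judged:
On the way, in this order (a step that is already met when the one before it is completed fails the run):
1. the lid is pressed home, all four clips still open (value of joint lid below 0.0015 m and value of joint each of clip_a, clip_b, clip_c, clip_d above 0.12 rad), for 0.2 s.
2. two diagonally opposite clips are snapped shut, the other two still open (((value of joint each of clip_a, clip_c below 0.06 rad and value of joint each of clip_b, clip_d above 0.12 rad) or (value of joint each of clip_b, clip_d below 0.06 rad and value of joint each of clip_a, clip_c above 0.12 rad))), for 0.2 s.
At the end, for the whole second after the job is handed in: lid home (within 1.5 mm) and all four clips snapped shut (within 0.06 rad) (value of joint lid below 0.0015 m and value of joint each of clip_a, clip_b, clip_c, clip_d below 0.06 rad); the robot touches nothing.
It fails at once if the robot pushes on the box, its lid or its clips with more than 20 N (contact force between any of the fingers, the arm and box above 20 N).
It fails at once if two neighbouring clips are shut while both others are open (not by opposite corners) ((value of joint each of clip_a, clip_b below 0.12 rad and value of joint each of clip_c, clip_d above 0.12 rad) or (value of joint each of clip_b, clip_c below 0.12 rad and value of joint each of clip_d, clip_a above 0.12 rad) or (value of joint each of clip_c, clip_d below 0.12 rad and value of joint each of clip_a, clip_b above 0.12 rad) or (value of joint each of clip_d, clip_a below 0.12 rad and value of joint each of clip_b, clip_c above 0.12 rad)).
It fails at once if something else on the table is moved by more than 20 mm (distance of any of wineglass, corkscrew, cork, stopper_pump, olive_bowl, foil_cutter from where it was at the start of the episode above 0.02 m).
It also fails if it takes over 64 s, if anything falls off the work surface, if the arm or the gripper's body presses on something with over 40 N, if the wrist force passes 120 N, or if a joint passes its speed limit or range.

## Working session

There is one attempt and no reset: what is moved stays moved. The work goes in short steps, Python scripts to look and compute and a tool call to move; the robot and the scene stay as the last step left them, time stands still between calls to the robot, and variables do not carry over. Pictures are saved under pics/ and viewed, at most 10 in all, crops included, and the job is handed in when it is done.

Besides the shell and the picture viewer there is one more tool, called after "Emit:" in YAML: its name, and indented under it one key for each argument. carry_out: Moves the arm, as the interface text tells. Its arguments: {"type":"object","properties":{"motion":{"type":"array"},"squeeze":{"type":"number"}},"required":["motion"]}

```bash
ls; mkdir -p pics
cat > h.py <<'E'
import numpy as np, cv2
from station import bot
def W(pic,p,s=None):
    p=np.append(p,1)
    if 'pose' in pic: return (np.array(pic['pose'])@p)[:3]
    q=(np.array(pic['T_tool_cam'])@p)[:3]
    return np.array(s['ee_rot'])@q+np.array(s['ee_pos'])
def cloud(pic,s=None):
    K=np.array(pic['intrinsics']);z=pic['z_map'];v,u=np.mgrid[:z.shape[0],:z.shape[1]]
    P=np.stack([(u-K[0,2])/K[0,0]*z,-(v-K[1,2])/K[1,1]*z,-z],-1)
    if 'pose' in pic: T=np.array(pic['pose'])
    else:
        T=np.eye(4);T[:3,:3]=s['ee_rot'];T[:3,3]=s['ee_pos'];T=T@np.array(pic['T_tool_cam'])
    return P@T[:3,:3].T+T[:3,3], z>0
E
python3 - <<'E'
from h import *
np.set_printoptions(precision=4,suppress=True)
s=bot.observe();print(s['ee_pos'],s['ee_rot'],s['force'],bot.tip_reach,s['width'])
L=['box','lid','clip_a','clip_b','clip_c','clip_d','wineglass','corkscrew','cork','stopper_pump','olive_bowl','foil_cutter']
for c in ['scene','side']:
    s=bot.observe();p=bot.read_camera(c);cv2.imwrite(f'pics/{c}0.png',p['color']);print(c,p.get('pose'))
    np.savez(f'{c}0.npz',**{k:v for k,v in p.items() if isinstance(v,np.ndarray)})
    for l in L:
        for f in (bot.spot_point,):
            print(l,[(W(p,r['xyz'],s),round(r['confidence'],2)) for r in f(p,l)[:4]])
print(bot.observe()['t'])
E
```

```text
pics
[ 0.6493 -0.      0.2129] [[-0.      1.     -0.0017]
 [ 1.      0.     -0.0001]
 [-0.0001 -0.0017 -1.    ]] [-0.375   0.2776 -0.1337] 0.017 0.08562906838004467
scene [[ 0.0111 -0.6636  0.748   1.3387]
 [ 0.9997 -0.0082 -0.0221  0.016 ]
 [ 0.0208  0.748   0.6634  0.7636]
 [ 0.      0.      0.      1.    ]]
box [(array([ 0.5558, -0.0662, -0.0037]), 0.79)]Traceback (most recent call last):
  File "<stdin>", line 10, in <module>
ValueError: it knows: box, cork, corkscrew, foil_cutter, olive_bowl, stopper_pump, wineglass
```

Run:
```python
from h import *
np.set_printoptions(precision=4,suppress=True)
L=['box','wineglass','corkscrew','cork','stopper_pump','olive_bowl','foil_cutter']
ims=[]
for c in ['scene','side']:
    p=bot.read_camera(c);ims.append(p['color']);print(c,np.array(p['pose']))
    np.savez(f'{c}0.npz',color=p['color'],z_map=p['z_map'],intrinsics=p['intrinsics'],pose=p['pose'])
    for l in L:
        print(l,[(W(p,r['xyz']),round(r['confidence'],2)) for r in bot.spot_point(p,l)[:3]])
    cv2.imwrite(f'pics/{c}0.png',p['color'])
```

```text
scene [[ 0.0111 -0.6636  0.748   1.3387]
 [ 0.9997 -0.0082 -0.0221  0.016 ]
 [ 0.0208  0.748   0.6634  0.7636]
 [ 0.      0.      0.      1.    ]]
box [(array([ 0.5556, -0.0658, -0.0001]), 0.82)]
wineglass [(array([ 0.7502, -0.0683,  0.0001]), 0.96)]
corkscrew []
cork [(array([0.4375, 0.0834, 0.0007]), 0.57)]
stopper_pump [(array([ 0.5981,  0.1354, -0.0016]), 0.79)]
olive_bowl [(array([ 0.5194, -0.2814, -0.0026]), 0.78)]
foil_cutter [(array([ 0.6777, -0.2423, -0.0004]), 0.91)]
side [[-0.9017  0.3016 -0.3098  0.2725]
 [-0.4322 -0.6097  0.6644  0.7043]
 [ 0.0115  0.733   0.6801  0.7456]
 [ 0.      0.      0.      1.    ]]
box [(array([ 0.558 , -0.0654,  0.0024]), 0.72), (array([ 0.4412,  0.0775, -0.001 ]), 0.21)]
wineglass [(array([ 0.7461, -0.0637, -0.0025]), 0.87), (array([ 0.6018,  0.1309, -0.0012]), 0.52)]
corkscrew [(array([ 0.3737, -0.0265,  0.0004]), 0.93)]
cork []
stopper_pump [(array([ 0.6021,  0.1344, -0.0019]), 0.73)]
olive_bowl [(array([ 0.5209, -0.2802, -0.0025]), 0.69)]
foil_cutter []
```

View pics/scene0.png

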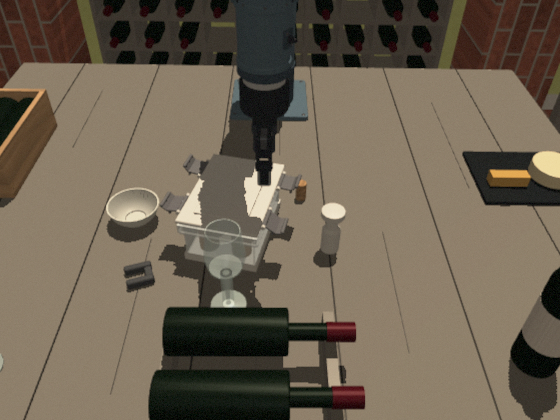

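View pics/side0.png

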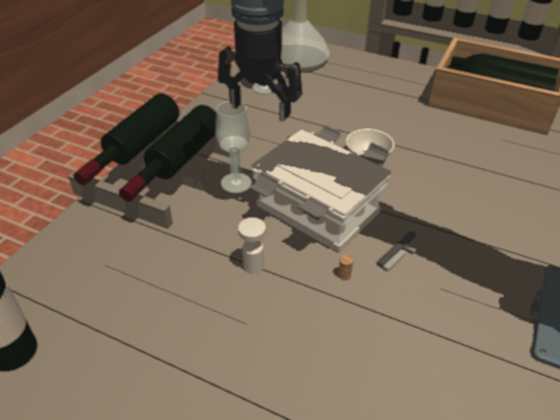

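Run:
```python
from h import *
np.set_printoptions(precision=4,suppress=True)
A=[]
for c in ['scene','side']:
    p=dict(np.load(c+'0.npz'));P,ok=cloud(p)
    m=ok&(abs(P[...,0]-.556)<.16)&(abs(P[...,1]+.066)<.16)
    h,e=np.histogram(P[m][:,2],np.arange(.06,.15,.002));print(c,list(zip((e[:-1]*1000).round().astype(int),h)))
    for lo,hi,n in [(.105,.125,'panel'),(.09,.125,'all')]:
        q=P[m&(P[...,2]>lo)&(P[...,2]<hi)]
        r=cv2.minAreaRect((q[:,:2]*1000).astype(np.float32));print(n,len(q),r)
    A.append(P[m]); 
    col=p['color']; mm=m&(P[...,2]>.075)
    # top-down map
C=np.zeros((340,340,3),np.uint8)
for c in ['scene','side']:
    p=dict(np.load(c+'0.npz'));P,ok=cloud(p)
    D=np.zeros((640,780,3),np.uint8) if c=='scene' else D
    m=ok&(P[...,2]>.07)&(P[...,2]<.135)
    u=((P[...,1]+.23)*1000).astype(int); v=((P[...,0]-.40)*1000).astype(int)
    g=m&(u>0)&(u<330)&(v>0)&(v<310)
    I=np.zeros((310,330,3),np.uint8)
    I[v[g],u[g]]=p['color'][g]
    I=cv2.dilate(I,np.ones((3,3)))
    H=np.zeros((310,330),np.uint8);H[v[g],u[g]]=((P[...,2][g]-.07)*3900).clip(0,255).astype(np.uint8)
    H=cv2.applyColorMap(cv2.dilate(H,np.ones((3,3))),cv2.COLORMAP_JET)
    o=0 if c=='scene' else 350
    D[:310,o:o+330]=I;D[320:630,o:o+330]=H
cv2.imwrite('pics/top.png',D[:600])
```

```text
scene [(np.int64(60), np.int64(16)), (np.int64(62), np.int64(20)), (np.int64(64), np.int64(22)), (np.int64(66), np.int64(19)), (np.int64(68), np.int64(6)), (np.int64(70), np.int64(1)), (np.int64(72), np.int64(0)), (np.int64(74), np.int64(1)), (np.int64(76), np.int64(5)), (np.int64(78), np.int64(30)), (np.int64(80), np.int64(52)), (np.int64(82), np.int64(51)), (np.int64(84), np.int64(39)), (np.int64(86), np.int64(40)), (np.int64(88), np.int64(44)), (np.int64(90), np.int64(40)), (np.int64(92), np.int64(38)), (np.int64(94), np.int64(96)), (np.int64(96), np.int64(140)), (np.int64(98), np.int64(148)), (np.int64(100), np.int64(66)), (np.int64(102), np.int64(36)), (np.int64(104), np.int64(88)), (np.int64(106), np.int64(211)), (np.int64(108), np.int64(363)), (np.int64(110), np.int64(1210)), (np.int64(112), np.int64(1504)), (np.int64(114), np.int64(1293)), (np.int64(116), np.int64(1467)), (np.int64(118), np.int64(191)), (np.int64(120), np.int64(11)), (np.int64(122), np.int64(11)), (np.int64(124), np.int64(27)), (np.int64(126), np.int64(8)), (np.int64(128), np.int64(6)), (np.int64(130), np.int
[... 1346 characters left out ...]
116), np.int64(1825)), (np.int64(118), np.int64(499)), (np.int64(120), np.int64(33)), (np.int64(122), np.int64(23)), (np.int64(124), np.int64(31)), (np.int64(126), np.int64(18)), (np.int64(128), np.int64(6)), (np.int64(130), np.int64(6)), (np.int64(132), np.int64(5)), (np.int64(134), np.int64(3)), (np.int64(136), np.int64(3)), (np.int64(138), np.int64(4)), (np.int64(140), np.int64(1)), (np.int64(142), np.int64(3)), (np.int64(144), np.int64(2)), (np.int64(146), np.int64(4))]
panel 7246 ((575.3562622070312, -68.50506591796875), (243.73011779785156, 268.7951965332031), 74.6534194946289)
all 8060 ((576.5052490234375, -67.58624267578125), (245.5831298828125, 268.5852355957031), 75.78771209716797)
```

View pics/top.png

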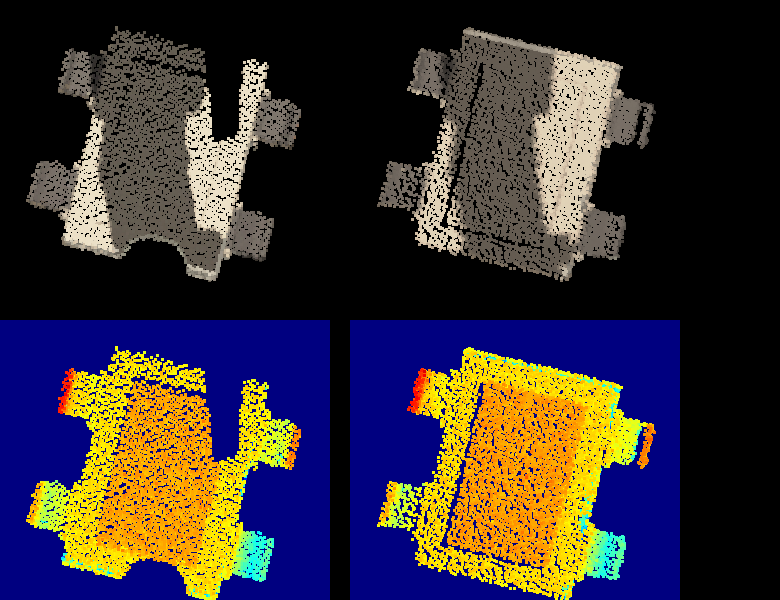

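```bash
cat > fit.py <<'E'
from h import *
from scipy.optimize import minimize
np.set_printoptions(precision=4,suppress=True)
for c in ['side','scene']:
    p=dict(np.load(c+'0.npz'));P,ok=cloud(p)
    m=ok&(abs(P[...,0]-.556)<.17)&(abs(P[...,1]+.066)<.17)&(P[...,2]>.07)&(P[...,2]<.15)
    Q=P[m]
    core=Q[(np.hypot(Q[:,0]-.556,Q[:,1]+.066)<.045)]; zp=np.median(core[:,2])
    ring=Q[(Q[:,2]<zp-.003)&(Q[:,2]>zp-.008)]; zl=np.median(ring[:,2])
    pan=Q[abs(Q[:,2]-zp)<.0018]
    def loc(v,X): 
        c_,s_=np.cos(v[2]),np.sin(v[2]);d=X[:,:2]-v[:2];return np.c_[d@[c_,s_],d@[-s_,c_]]
    def cost(v):
        l=abs(loc(v,pan));k=abs(loc(v,ring))
        return -np.mean((l[:,0]<.084)&(l[:,1]<.052))*len(pan)+np.sum((k[:,0]<.084)&(k[:,1]<.052))
    best=None
    for a in np.radians(np.arange(-22,-5,1)):
        r=minimize(cost,[.556,-.066,a],method='Nelder-Mead',options=dict(initial_simplex=[[.55,-.07,a-.02],[.562,-.07,a+.02],[.55,-.06,a],[.558,-.062,a+.01]]))
        if best is None or r.fun<best.fun: best=r
    v=best.x
    print(c,'panelz',zp,'lidz',zl,v[:2],np.degrees(v[2]),best.fun,len(pan))
    L=loc(v,Q)
    for n,sx,sy in [('a',1,1),('b',-1,1),('c',-1,-1),('d',1,-1)]:
        k=(abs(L[:,0]-sx*.058)<.018)&(L[:,1]*sy>.088)
        y=L[k,1]*sy;z=Q[k,2]
        bins=np.arange(.086,.128,.004);print(n,[(round(1000*b),round(1000*np.median(z[(y>=b)&(y<b+.004)]))) for b in bins if ((y>=b)&(y<b+.004)).sum()>2], 'ymax',np.percentile(y,99).round(4), 'x',np.percentile(L[(L[:,1]*sy>.095)&(L[:,0]*sx>0),0],[2,98]))
E
python3 fit.py
```

```text
side panelz 0.11679715660737289 lidz 0.11225318775617388 [ 0.5547 -0.0635] -13.818132266937031 -2470.0 2813
a [(86, 106), (90, 105), (94, 102), (98, 100), (102, 97), (106, 96), (110, 98), (114, 100), (118, 99), (122, 101)] ymax 0.1221 x [0.0357 0.078 ]
b [(86, 110), (90, 110), (94, 109), (98, 110), (102, 109), (106, 98), (114, 119), (118, 118), (122, 119)] ymax 0.1231 x [-0.08   -0.0379]
c [(86, 112), (90, 111), (94, 112), (98, 112), (102, 113), (106, 114), (110, 118), (114, 124), (118, 126)] ymax 0.1192 x [-0.079  -0.0374]
d [(86, 112), (90, 110), (94, 109), (98, 108), (102, 107), (106, 107), (110, 109), (114, 113), (118, 115)] ymax 0.1219 x [0.0372 0.0795]
scene panelz 0.11627477947264231 lidz 0.11176854338826031 [ 0.5544 -0.0653] -13.954783142016598 -2291.0 2547
a [(86, 107), (90, 105), (94, 101), (98, 99), (102, 97), (106, 96), (110, 97), (114, 99), (118, 100)] ymax 0.1215 x [0.0372 0.0792]
b [(86, 109), (90, 109), (94, 109), (98, 109), (102, 108), (106, 108), (110, 110), (114, 118), (118, 119), (122, 117)] ymax 0.122 x [-0.0791 -0.0361]
c [(86, 110), (90, 111), (94, 112), (98, 112), (102, 113), (106, 113), (110, 118), (114, 125), (118, 125)] ymax 0.1197 x [-0.0779 -0.0355]
d [(86, 110), (90, 109), (94, 108), (98, 108), (102, 106), (106, 106), (110, 108), (114, 112), (118, 116)] ymax 0.1214 x [0.0369 0.0802]
```

Emit:
carry_out:
  motion:
    - {"turn": [0, 0, 0], "travel": [-15, -25, 0], "fingers": 0}
    - {"turn": [0, 0, 0], "travel": [-15, -25, 0], "fingers": 0}
    - {"turn": [0, 0, 0], "travel": [-15, -20, 0], "fingers": 0}
    - {"turn": [0, 0, 0], "travel": [-15, -20, 0], "fingers": 0}
    - {"turn": [0, 0, 0], "travel": [-6, -4, 0], "fingers": 0}
    - {"turn": [0, 0, 0], "travel": [0, 0, 0], "fingers": 0}
    - {"turn": [0, 0, 0], "travel": [0, 0, 0], "fingers": 0}
    - {"turn": [0, 0, 0], "travel": [0, 0, 0], "fingers": 0}

```text
t: 1.7
ee_pos: [0.557, -0.0648, 0.2138]
ee_rot: [[-0.002, 1.0, 0.001], [1.0, 0.002, 0.001], [0.001, 0.001, -1.0]]
force: [0.8, 0.2, 0.1]
width: -0.0003
grasp_force: 0.0
```

Emit:
carry_out:
  motion:
    - {"turn": [0, 0, 7], "travel": [0, -2.4, 20], "fingers": 0}
    - {"turn": [0, 0, 6.9], "travel": [0, 0, 20], "fingers": 0}
    - {"turn": [0, 0, 0], "travel": [0, 0, 15], "fingers": 0}
    - {"turn": [0, 0, 0], "travel": [0, 0, 10], "fingers": 0}
    - {"turn": [0, 0, 0], "travel": [0, 0, 5], "fingers": 0}
    - {"turn": [0, 0, 0], "travel": [0, 0, 0], "fingers": 0}
    - {"turn": [0, 0, 0], "travel": [0, 0, 0], "fingers": 0}
    - {"turn": [0, 0, 0], "travel": [0, 0, 0], "fingers": 0}

```text
t: 2.5
ee_pos: [0.5542, -0.0661, 0.1445]
ee_rot: [[0.24, 0.971, 0.001], [0.971, -0.24, -0.0], [0.0, 0.001, -1.0]]
force: [-1.3, -0.7, 0.2]
width: 0.0
grasp_force: 0.0
```

```bash
cat > st.py <<'E'
from h import *
np.set_printoptions(precision=4,suppress=True)
s=bot.observe();R=np.array(s['ee_rot']);c=np.array([.5546,-.0645]);a=np.radians(-13.9)
d=np.array(s['ee_pos'])[:2]-c
print('t',s['t'],'box xy mm',1000*np.array([d@[np.cos(a),np.sin(a)],d@[-np.sin(a),np.cos(a)]]),'z',1000*s['ee_pos'][2],'tip z',1000*(s['ee_pos'][2]-bot.tip_reach),'yaw',np.degrees(np.arctan2(R[1,1],R[0,1])),'F',s['force'],'tilt',R[2])
E
python3 st.py; python3 -c "
from station import bot;print(bot.tip_reach)"
```

```text
t 2.5 box xy mm [-0.0181 -1.608 ] z 144.51800189133778 tip z 127.51800189133778 yaw -13.897742029435394 F [-1.2903 -0.744   0.1738] tilt [ 0.0003  0.0013 -1.    ]
0.017
```

Emit:
carry_out:
  motion:
    - {"turn": [0, 0, 0], "travel": [1.6, 0, 4], "fingers": 0}
    - {"turn": [0, 0, 0], "travel": [0, 0, 4], "fingers": 0}
    - {"turn": [0, 0, 0], "travel": [0, 0, 1], "fingers": 0}
    - {"turn": [0, 0, 0], "travel": [0, 0, 0.5], "fingers": 0}
    - {"turn": [0, 0, 0], "travel": [0, 0, 0.5], "fingers": 0}
    - {"turn": [0, 0, 0], "travel": [0, 0, 0.5], "fingers": 0}
    - {"turn": [0, 0, 0], "travel": [0, 0, 0.5], "fingers": 0}
    - {"turn": [0, 0, 0], "travel": [0, 0, 0], "fingers": 0}

```text
t: 3.3
ee_pos: [0.554, -0.0645, 0.1328]
ee_rot: [[0.24, 0.971, -0.0], [0.971, -0.24, -0.0], [-0.0, -0.0, -1.0]]
force: [-0.6, -0.1, 0.8]
width: 0.0003
grasp_force: 0.0
```

Emit:
carry_out:
  motion:
    - {"turn": [0, 0, 0], "travel": [0, 0, 0.3], "fingers": 0}
    - {"turn": [0, 0, 0], "travel": [0, 0, 0.3], "fingers": 0}
    - {"turn": [0, 0, 0], "travel": [0, 0, 0.3], "fingers": 0}
    - {"turn": [0, 0, 0], "travel": [0, 0, 0.3], "fingers": 0}
    - {"turn": [0, 0, 0], "travel": [0, 0, 0], "fingers": 0}
    - {"turn": [0, 0, 0], "travel": [0, 0, 0], "fingers": 0}
    - {"turn": [0, 0, 0], "travel": [0, 0, 0], "fingers": 0}
    - {"turn": [0, 0, 0], "travel": [0, 0, 0], "fingers": 0}

```text
t: 4.1
ee_pos: [0.554, -0.0644, 0.1316]
ee_rot: [[0.24, 0.971, 0.0], [0.971, -0.24, 0.0], [0.0, 0.0, -1.0]]
force: [-0.4, 0.9, -0.6]
width: 0.0002
grasp_force: 0.0
```

Emit:
carry_out:
  motion:
    - {"turn": [0, 0, 0], "travel": [0, 0, 0.4], "fingers": 0}
    - {"turn": [0, 0, 0], "travel": [0, 0, 0.4], "fingers": 0}
    - {"turn": [0, 0, 0], "travel": [0, 0, 0.4], "fingers": 0}
    - {"turn": [0, 0, 0], "travel": [0, 0, 0], "fingers": 0}
    - {"turn": [0, 0, 0], "travel": [0, 0, 0], "fingers": 0}
    - {"turn": [0, 0, 0], "travel": [0, 0, 0], "fingers": 0}
    - {"turn": [0, 0, 0], "travel": [0, 0, 0], "fingers": 0}
    - {"turn": [0, 0, 0], "travel": [0, 0, 0], "fingers": 0}

```text
t: 4.9
ee_pos: [0.554, -0.0645, 0.1304]
ee_rot: [[0.24, 0.971, 0.0], [0.971, -0.24, -0.0], [-0.0, 0.0, -1.0]]
force: [0.1, 0.4, -0.9]
width: -0.0005
grasp_force: 0.0
```

Emit:
carry_out:
  motion:
    - {"turn": [0, 0, 0], "travel": [0, 0, 0.4], "fingers": 0}
    - {"turn": [0, 0, 0], "travel": [0, 0, 0.4], "fingers": 0}
    - {"turn": [0, 0, 0], "travel": [0, 0, 0.4], "fingers": 0}
    - {"turn": [0, 0, 0], "travel": [0, 0, 0], "fingers": 0}
    - {"turn": [0, 0, 0], "travel": [0, 0, 0], "fingers": 0}
    - {"turn": [0, 0, 0], "travel": [0, 0, 0], "fingers": 0}
    - {"turn": [0, 0, 0], "travel": [0, 0, 0], "fingers": 0}
    - {"turn": [0, 0, 0], "travel": [0, 0, 0], "fingers": 0}

```text
t: 5.7
ee_pos: [0.554, -0.0645, 0.1292]
ee_rot: [[0.24, 0.971, -0.0], [0.971, -0.24, -0.0], [-0.0, -0.0, -1.0]]
force: [0.4, -0.0, -0.5]
width: -0.0005
grasp_force: 0.0
```

Emit:
carry_out:
  motion:
    - {"turn": [0, 0, 0], "travel": [0, 0, 0.4], "fingers": 0}
    - {"turn": [0, 0, 0], "travel": [0, 0, 0.4], "fingers": 0}
    - {"turn": [0, 0, 0], "travel": [0, 0, 0.4], "fingers": 0}
    - {"turn": [0, 0, 0], "travel": [0, 0, 0], "fingers": 0}
    - {"turn": [0, 0, 0], "travel": [0, 0, 0], "fingers": 0}
    - {"turn": [0, 0, 0], "travel": [0, 0, 0], "fingers": 0}
    - {"turn": [0, 0, 0], "travel": [0, 0, 0], "fingers": 0}
    - {"turn": [0, 0, 0], "travel": [0, 0, 0], "fingers": 0}

```text
t: 6.5
ee_pos: [0.554, -0.0645, 0.128]
ee_rot: [[0.24, 0.971, 0.0], [0.971, -0.24, -0.0], [0.0, 0.0, -1.0]]
force: [0.7, 0.3, 0.0]
width: -0.0
grasp_force: 0.0
```

Run:
```python
from h import *
s=bot.observe();print(s['force'],s['moment'],s['effort'],s['ee_pos'])
p=bot.read_camera('side');P,ok=cloud(p)
m=ok&(np.hypot(P[...,0]-.556,P[...,1]+.066)<.05)&(P[...,2]<.125)&(P[...,2]>.1);print(np.median(P[m][:,2]))
# lowest robot points above table near the tool axis (dark)
cv2.imwrite('pics/s1.png',cv2.resize(p['color'][80:280,200:440],(720,600)))
```

```text
[0.6991926  0.25347256 0.01568068] [-0.00664833 -0.02678586  0.00018962] [ 9.04888548e-04 -5.08123183e+01  1.63261134e+00 -2.10977894e+01
  1.03543082e-02  1.52050507e-03  3.09499967e-05] [ 0.55399497 -0.06446946  0.1280155 ]
0.1168166785847502
```

View pics/s1.png

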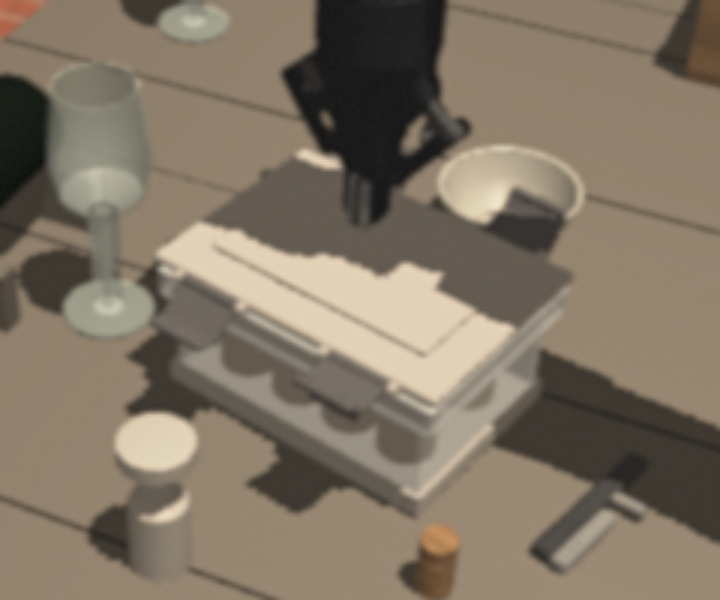

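Emit:
carry_out:
  motion:
    - {"turn": [0, 0, 0], "travel": [0, 0, 0.4], "fingers": 0}
    - {"turn": [0, 0, 0], "travel": [0, 0, 0.4], "fingers": 0}
    - {"turn": [0, 0, 0], "travel": [0, 0, 0.4], "fingers": 0}
    - {"turn": [0, 0, 0], "travel": [0, 0, 0.3], "fingers": 0}
    - {"turn": [0, 0, 0], "travel": [0, 0, 0], "fingers": 0}
    - {"turn": [0, 0, 0], "travel": [0, 0, 0], "fingers": 0}
    - {"turn": [0, 0, 0], "travel": [0, 0, 0], "fingers": 0}
    - {"turn": [0, 0, 0], "travel": [0, 0, 0], "fingers": 0}

```text
t: 7.35
ee_pos: [0.554, -0.0645, 0.1265]
ee_rot: [[0.24, 0.971, 0.0], [0.971, -0.24, -0.0], [-0.0, 0.0, -1.0]]
force: [-0.3, 0.2, 0.6]
width: 0.0001
grasp_force: 0.0
```

Emit:
carry_out:
  motion:
    - {"turn": [0, 0, 0], "travel": [0, 0, 0.4], "fingers": 0}
    - {"turn": [0, 0, 0], "travel": [0, 0, 0.4], "fingers": 0}
    - {"turn": [0, 0, 0], "travel": [0, 0, 0.4], "fingers": 0}
    - {"turn": [0, 0, 0], "travel": [0, 0, 0.3], "fingers": 0}
    - {"turn": [0, 0, 0], "travel": [0, 0, 0], "fingers": 0}
    - {"turn": [0, 0, 0], "travel": [0, 0, 0], "fingers": 0}
    - {"turn": [0, 0, 0], "travel": [0, 0, 0], "fingers": 0}
    - {"turn": [0, 0, 0], "travel": [0, 0, 0], "fingers": 0}

```text
t: 8.15
ee_pos: [0.554, -0.0645, 0.125]
ee_rot: [[0.24, 0.971, -0.0], [0.971, -0.24, -0.0], [-0.0, -0.0, -1.0]]
force: [0.2, 0.2, -0.4]
width: 0.0001
grasp_force: 0.0
```

Run:
```python
from h import *
np.set_printoptions(precision=4,suppress=True)
for c in ['side','scene']:
    p=bot.read_camera(c);P,ok=cloud(p)
    m=ok&(np.hypot(P[...,0]-.5545,P[...,1]+.0645)<.022)
    h,e=np.histogram(P[m][:,2]*1000,np.arange(100,170,3));print(c,dict(zip(e[:-1].astype(int).tolist(),h.tolist())))
    t=ok&(np.hypot(P[...,0]-.42,P[...,1]+.2)<.03);print('table z',np.median(P[t][:,2]))
    m=ok&(np.hypot(P[...,0]-.556,P[...,1]+.066)<.05)&(P[...,2]<.122)&(P[...,2]>.1);print(np.median(P[m][:,2]))
    if c=='side':
        b=p['color'].astype(int).sum(2)
        # dark pixels = fingers; tip row
        z=[(r,[int(x) for x in b[r,305:340:4]]) for r in range(138,166,2)]
        for r in z: print(r)
```

```text
side {100: 0, 103: 0, 106: 0, 109: 0, 112: 14, 115: 196, 118: 34, 121: 0, 124: 0, 127: 0, 130: 0, 133: 0, 136: 0, 139: 0, 142: 5, 145: 10, 148: 12, 151: 21, 154: 18, 157: 21, 160: 25, 163: 19, 166: 17}
table z -7.833227085363159e-05
0.11677976909856502
(138, [268, 266, 239, 106, 75, 84, 75, 81, 114])
(140, [275, 274, 262, 189, 94, 86, 83, 83, 319])
(142, [275, 275, 258, 196, 181, 74, 83, 158, 395])
(144, [273, 272, 245, 184, 210, 75, 119, 283, 389])
(146, [276, 275, 244, 179, 210, 79, 136, 274, 310])
(148, [273, 272, 236, 184, 217, 79, 142, 274, 272])
(150, [274, 273, 254, 172, 245, 71, 162, 275, 269])
(152, [272, 275, 274, 174, 249, 70, 224, 276, 273])
(154, [272, 273, 275, 172, 226, 124, 275, 273, 272])
(156, [271, 276, 272, 233, 221, 243, 273, 274, 275])
(158, [274, 272, 274, 275, 260, 275, 273, 272, 272])
(160, [272, 275, 274, 272, 274, 274, 272, 272, 274])
(162, [272, 269, 269, 272, 275, 272, 275, 272, 274])
(164, [288, 363, 287, 272, 272, 275, 273, 275, 272])
scene {100: 0, 103: 0, 106: 0, 109: 0, 112: 35, 115: 203, 118: 10, 121: 0, 124: 0, 127: 0, 130: 0, 133: 0, 136: 0, 139: 1, 142: 8, 145: 7, 148: 11, 151: 14, 154: 19, 157: 16, 160: 14, 163: 14, 166: 17}
table z -0.0005729864682889607
0.11629951505611874
```

Run:
```python
from h import *
np.set_printoptions(precision=4,suppress=True)
s=bot.observe();print(s['ee_pos'],s['width'])
for c in ['side','scene']:
    p=bot.read_camera(c);T=np.array(p['pose']);K=np.array(p['intrinsics'])
    for z in (.10,.108,.116,.125,.14):
        q=np.linalg.inv(T)@[.554,-.0645,z,1];print(c,z,K[0,0]*q[0]/-q[2]+K[0,2],K[1,1]*-q[1]/-q[2]+K[1,2])
    o=p['color'][110:180,290:360] if c=='side' else p['color'][150:220,215:285]
    cv2.imwrite(f'pics/z{c}.png',cv2.resize(o,(380,380),interpolation=cv2.INTER_NEAREST))
cv2.imwrite('pics/z.png',np.hstack([cv2.imread('pics/zside.png'),cv2.imread('pics/zscene.png')]))
```

```text
[ 0.554  -0.0644  0.125 ] -9.027519208804268e-05
side 0.1 320.3833180191874 172.20602399289237
side 0.108 320.6226592345241 168.96652442486138
side 0.116 320.8645383345707 165.692674415308
side 0.125 321.13973644963266 161.96784927972874
side 0.14 321.60581312885677 155.65946984373562
scene 0.1 233.29654460455163 195.52655035413932
scene 0.108 233.11246631039378 192.4569302461917
scene 0.116 232.92646273449787 189.35520486714958
scene 0.125 232.71486956709083 185.8267571251245
scene 0.14 232.35659345324083 179.8522799696149
```

View pics/z.png

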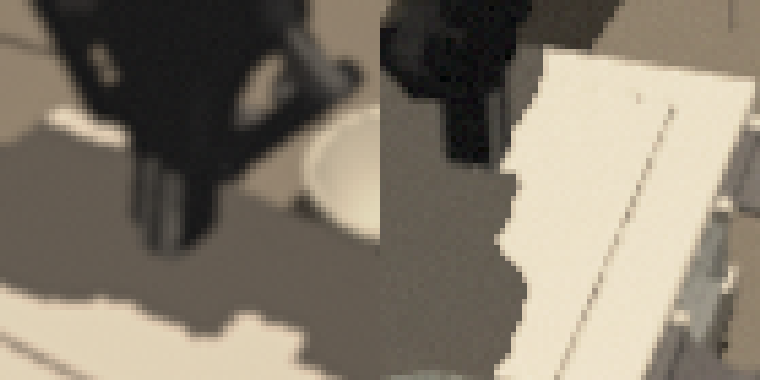

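Emit:
carry_out:
  motion:
    - {"turn": [0, 0, 0], "travel": [0, 0, 6], "fingers": 0}
    - {"turn": [0, 0, 0], "travel": [0, 0, 5], "fingers": 0}
    - {"turn": [0, 0, 0], "travel": [0, 0, 3], "fingers": 0}
    - {"turn": [0, 0, 0], "travel": [0, 0, 1], "fingers": 0}
    - {"turn": [0, 0, 0], "travel": [0, 0, 0.5], "fingers": 0}
    - {"turn": [0, 0, 0], "travel": [0, 0, 0.5], "fingers": 0}
    - {"turn": [0, 0, 0], "travel": [0, 0, 0.5], "fingers": 0}
    - {"turn": [0, 0, 0], "travel": [0, 0, 0], "fingers": 0}

```text
t: 9.15
ee_pos: [0.554, -0.0645, 0.1086]
ee_rot: [[0.24, 0.971, 0.0], [0.971, -0.24, -0.0], [-0.0, 0.0, -1.0]]
force: [1.0, 0.2, 0.2]
width: 0.0001
grasp_force: 0.0
```

Run:
```python
from h import *
ims=[]
for c in ['side','scene']:
    p=bot.read_camera(c);T=np.array(p['pose']);K=np.array(p['intrinsics'])
    for z in (.108,.116,.125,.14):
        q=np.linalg.inv(T)@[.554,-.0645,z,1];print(c,z,K[0,0]*q[0]/-q[2]+K[0,2],K[1,1]*-q[1]/-q[2]+K[1,2])
    b=p['color'].astype(int).sum(2)
    u0=313 if c=='side' else 224
    for r in range(150,176,2) if c=='side' else range(172,200,2): print(r,b[r,u0:u0+18:2].tolist())
```

```text
side 0.108 320.6226592345241 168.96652442486138
side 0.116 320.8645383345707 165.692674415308
side 0.125 321.13973644963266 161.96784927972874
side 0.14 321.60581312885677 155.65946984373562
150 [226, 157, 170, 172, 195, 114, 79, 79, 98]
152 [219, 166, 174, 170, 206, 117, 73, 76, 168]
154 [213, 169, 170, 184, 214, 114, 78, 76, 186]
156 [216, 170, 170, 187, 206, 101, 74, 77, 207]
158 [239, 198, 167, 199, 214, 102, 70, 96, 226]
160 [274, 236, 157, 209, 220, 92, 99, 184, 266]
162 [274, 250, 180, 219, 223, 153, 226, 272, 274]
164 [267, 272, 261, 248, 241, 257, 275, 276, 272]
166 [421, 364, 277, 268, 271, 273, 274, 272, 275]
168 [627, 605, 509, 362, 278, 266, 272, 275, 275]
170 [620, 621, 624, 605, 509, 411, 299, 266, 271]
172 [618, 620, 620, 623, 621, 621, 518, 408, 307]
174 [619, 620, 617, 619, 620, 623, 623, 621, 587]
scene 0.108 233.11246631039378 192.4569302461917
scene 0.116 232.92646273449787 189.35520486714958
scene 0.125 232.71486956709083 185.8267571251245
scene 0.14 232.35659345324083 179.8522799696149
172 [12, 49, 55, 47, 60, 45, 40, 166, 276]
174 [52, 43, 53, 71, 31, 74, 175, 174, 283]
176 [281, 180, 55, 27, 46, 58, 221, 158, 632]
178 [283, 214, 67, 57, 63, 65, 215, 147, 643]
180 [269, 242, 63, 70, 66, 50, 216, 139, 521]
182 [277, 261, 62, 70, 62, 68, 215, 145, 272]
184 [275, 251, 76, 69, 62, 63, 205, 200, 472]
186 [278, 272, 190, 128, 109, 88, 211, 265, 597]
188 [282, 273, 276, 272, 275, 256, 258, 279, 633]
190 [280, 268, 281, 278, 279, 277, 273, 467, 657]
192 [278, 267, 284, 272, 278, 275, 272, 494, 665]
194 [278, 279, 273, 273, 267, 267, 280, 604, 662]
196 [282, 278, 280, 285, 276, 281, 266, 272, 540]
198 [275, 281, 277, 273, 273, 275, 282, 273, 280]
```

Emit:
carry_out:
  motion:
    - {"turn": [0, 0, 0], "travel": [0, 0, 0.5], "fingers": 0}
    - {"turn": [0, 0, 0], "travel": [0, 0, 0.5], "fingers": 0}
    - {"turn": [0, 0, 0], "travel": [0, 0, 0.5], "fingers": 0}
    - {"turn": [0, 0, 0], "travel": [0, 0, 0.5], "fingers": 0}
    - {"turn": [0, 0, 0], "travel": [0, 0, 0.5], "fingers": 0}
    - {"turn": [0, 0, 0], "travel": [0, 0, 0.5], "fingers": 0}
    - {"turn": [0, 0, 0], "travel": [0, 0, 0], "fingers": 0}
    - {"turn": [0, 0, 0], "travel": [0, 0, 0], "fingers": 0}

```text
t: 10.05
ee_pos: [0.554, -0.0645, 0.1055]
ee_rot: [[0.24, 0.971, -0.0], [0.971, -0.24, -0.0], [-0.0, -0.0, -1.0]]
force: [0.4, 0.5, -0.7]
width: -0.0004
grasp_force: 0.0
```

Emit:
carry_out:
  motion:
    - {"turn": [0, 0, 0], "travel": [0, 0, 0.4], "fingers": 0}
    - {"turn": [0, 0, 0], "travel": [0, 0, 0.4], "fingers": 0}
    - {"turn": [0, 0, 0], "travel": [0, 0, 0.4], "fingers": 0}
    - {"turn": [0, 0, 0], "travel": [0, 0, 0.3], "fingers": 0}
    - {"turn": [0, 0, 0], "travel": [0, 0, 0], "fingers": 0}
    - {"turn": [0, 0, 0], "travel": [0, 0, 0], "fingers": 0}
    - {"turn": [0, 0, 0], "travel": [0, 0, 0], "fingers": 0}
    - {"turn": [0, 0, 0], "travel": [0, 0, 0], "fingers": 0}

```text
t: 10.85
ee_pos: [0.554, -0.0645, 0.104]
ee_rot: [[0.24, 0.971, 0.0], [0.971, -0.24, -0.0], [-0.0, 0.0, -1.0]]
force: [0.6, -0.6, -0.1]
width: 0.0001
grasp_force: 0.0
```

Emit:
carry_out:
  motion:
    - {"turn": [0, 0, 0], "travel": [0, 0, 0.4], "fingers": 0}
    - {"turn": [0, 0, 0], "travel": [0, 0, 0.4], "fingers": 0}
    - {"turn": [0, 0, 0], "travel": [0, 0, 0.4], "fingers": 0}
    - {"turn": [0, 0, 0], "travel": [0, 0, 0.4], "fingers": 0}
    - {"turn": [0, 0, 0], "travel": [0, 0, 0.4], "fingers": 0}
    - {"turn": [0, 0, 0], "travel": [0, 0, 0], "fingers": 0}
    - {"turn": [0, 0, 0], "travel": [0, 0, 0], "fingers": 0}
    - {"turn": [0, 0, 0], "travel": [0, 0, 0], "fingers": 0}

```text
t: 11.65
ee_pos: [0.554, -0.0644, 0.102]
ee_rot: [[0.24, 0.971, 0.0], [0.971, -0.24, -0.0], [0.0, 0.0, -1.0]]
force: [1.0, -0.0, 0.1]
width: 0.0001
grasp_force: 0.0
```

Emit:
carry_out:
  motion:
    - {"turn": [0, 0, 0], "travel": [0, 0, 0.4], "fingers": 0}
    - {"turn": [0, 0, 0], "travel": [0, 0, 0.4], "fingers": 0}
    - {"turn": [0, 0, 0], "travel": [0, 0, 0.4], "fingers": 0}
    - {"turn": [0, 0, 0], "travel": [0, 0, 0.4], "fingers": 0}
    - {"turn": [0, 0, 0], "travel": [0, 0, 0.4], "fingers": 0}
    - {"turn": [0, 0, 0], "travel": [0, 0, 0], "fingers": 0}
    - {"turn": [0, 0, 0], "travel": [0, 0, 0], "fingers": 0}
    - {"turn": [0, 0, 0], "travel": [0, 0, 0], "fingers": 0}

```text
t: 12.45
ee_pos: [0.554, -0.0644, 0.1]
ee_rot: [[0.24, 0.971, 0.0], [0.971, -0.24, -0.0], [-0.0, 0.0, -1.0]]
force: [0.6, 0.4, -0.1]
width: -0.0002
grasp_force: 0.0
```

Emit:
carry_out:
  motion:
    - {"turn": [0, 0, 0], "travel": [0, 0, 0.4], "fingers": 0}
    - {"turn": [0, 0, 0], "travel": [0, 0, 0.4], "fingers": 0}
    - {"turn": [0, 0, 0], "travel": [0, 0, 0.4], "fingers": 0}
    - {"turn": [0, 0, 0], "travel": [0, 0, 0.3], "fingers": 0}
    - {"turn": [0, 0, 0], "travel": [0, 0, 0], "fingers": 0}
    - {"turn": [0, 0, 0], "travel": [0, 0, 0], "fingers": 0}
    - {"turn": [0, 0, 0], "travel": [0, 0, 0], "fingers": 0}
    - {"turn": [0, 0, 0], "travel": [0, 0, 0], "fingers": 0}

```text
t: 13.25
ee_pos: [0.5541, -0.0645, 0.099]
ee_rot: [[0.24, 0.971, 0.0], [0.971, -0.24, -0.0], [0.0, 0.0, -1.0]]
force: [-2.1, -0.2, 5.4]
width: 0.0001
grasp_force: 3.1
```

Run:
```python
from h import *
ims=[]
for c in ['side','scene']:
    s=bot.observe();p=bot.read_camera(c);P,ok=cloud(p)
    m=ok&(np.hypot(P[...,0]-.556,P[...,1]+.066)<.05)&(P[...,2]<.122)&(P[...,2]>.1);print(np.median(P[m][:,2]),s['ee_pos'])
    b=p['color'].astype(int).sum(2)
    u0=313 if c=='side' else 224
    for r in range(158,174,2) if c=='side' else range(180,198,2): print(r,b[r,u0:u0+18:2].tolist())
```

```text
0.11632093037162305 [ 0.5541017  -0.06448334  0.09898963]
158 [194, 166, 160, 199, 212, 103, 76, 80, 218]
160 [207, 174, 157, 203, 203, 96, 77, 89, 224]
162 [239, 193, 156, 218, 216, 94, 75, 126, 248]
164 [270, 223, 151, 222, 220, 86, 117, 223, 274]
166 [310, 260, 179, 210, 196, 150, 230, 275, 275]
168 [588, 566, 443, 351, 242, 259, 270, 273, 275]
170 [621, 623, 625, 592, 408, 395, 302, 266, 273]
172 [618, 620, 619, 623, 607, 617, 518, 366, 276]
0.11580425007137185 [ 0.5541598  -0.06448185  0.09904279]
180 [268, 219, 40, 58, 63, 69, 212, 147, 268]
182 [270, 254, 61, 73, 57, 64, 208, 149, 272]
184 [276, 249, 65, 48, 67, 50, 203, 153, 275]
186 [278, 272, 108, 75, 67, 55, 199, 157, 483]
188 [274, 269, 94, 74, 49, 62, 194, 182, 636]
190 [275, 277, 212, 167, 113, 111, 215, 263, 662]
192 [268, 278, 275, 271, 270, 246, 262, 276, 640]
194 [279, 278, 269, 272, 283, 274, 285, 491, 661]
196 [281, 274, 279, 281, 281, 283, 276, 274, 264]
```

Emit:
carry_out:
  motion:
    - {"turn": [0, 0, 0], "travel": [0, 0, 0.4], "fingers": 0}
    - {"turn": [0, 0, 0], "travel": [0, 0, 0.4], "fingers": 0}
    - {"turn": [0, 0, 0], "travel": [0, 0, 0.4], "fingers": 0}
    - {"turn": [0, 0, 0], "travel": [0, 0, 0.4], "fingers": 0}
    - {"turn": [0, 0, 0], "travel": [0, 0, 0.4], "fingers": 0}
    - {"turn": [0, 0, 0], "travel": [0, 0, 0.4], "fingers": 0}
    - {"turn": [0, 0, 0], "travel": [0, 0, 0.4], "fingers": 0}
    - {"turn": [0, 0, 0], "travel": [0, 0, 0], "fingers": 0}

```text
t: 14.15
ee_pos: [0.5542, -0.0645, 0.0968]
ee_rot: [[0.24, 0.971, 0.0], [0.971, -0.24, 0.0], [0.0, 0.0, -1.0]]
force: [-4.2, 0.8, 11.1]
width: 0.0002
grasp_force: 6.1
```

Emit:
carry_out:
  motion:
    - {"turn": [0, 0, 0], "travel": [0, 0, 0.3], "fingers": 0}
    - {"turn": [0, 0, 0], "travel": [0, 0, 0.3], "fingers": 0}
    - {"turn": [0, 0, 0], "travel": [0, 0, 0.3], "fingers": 0}
    - {"turn": [0, 0, 0], "travel": [0, 0, 0.3], "fingers": 0}
    - {"turn": [0, 0, 0], "travel": [0, 0, 0], "fingers": 0}
    - {"turn": [0, 0, 0], "travel": [0, 0, 0], "fingers": 0}
    - {"turn": [0, 0, 0], "travel": [0, 0, 0], "fingers": 0}
    - {"turn": [0, 0, 0], "travel": [0, 0, 0], "fingers": 0}

```text
t: 14.95
ee_pos: [0.5542, -0.0645, 0.0956]
ee_rot: [[0.24, 0.971, 0.0], [0.971, -0.24, 0.0], [0.0, 0.0, -1.0]]
force: [-4.2, 0.1, 10.5]
width: -0.0
grasp_force: 6.1
```

Sliding at about 11 N; continuing.

Emit:
carry_out:
  motion:
    - {"turn": [0, 0, 0], "travel": [0, 0, 0.3], "fingers": 0}
    - {"turn": [0, 0, 0], "travel": [0, 0, 0.3], "fingers": 0}
    - {"turn": [0, 0, 0], "travel": [0, 0, 0.3], "fingers": 0}
    - {"turn": [0, 0, 0], "travel": [0, 0, 0], "fingers": 0}
    - {"turn": [0, 0, 0], "travel": [0, 0, 0], "fingers": 0}
    - {"turn": [0, 0, 0], "travel": [0, 0, 0], "fingers": 0}
    - {"turn": [0, 0, 0], "travel": [0, 0, 0], "fingers": 0}
    - {"turn": [0, 0, 0], "travel": [0, 0, 0], "fingers": 0}

```text
t: 15.75
ee_pos: [0.5542, -0.0644, 0.0947]
ee_rot: [[0.24, 0.971, 0.0], [0.971, -0.24, 0.0], [0.0, 0.0, -1.0]]
force: [-3.3, 0.4, 11.9]
width: -0.0002
grasp_force: 6.1
```

Emit:
carry_out:
  motion:
    - {"turn": [0, 0, 0], "travel": [0, 0, 0.3], "fingers": 0}
    - {"turn": [0, 0, 0], "travel": [0, 0, 0.3], "fingers": 0}
    - {"turn": [0, 0, 0], "travel": [0, 0, 0.2], "fingers": 0}
    - {"turn": [0, 0, 0], "travel": [0, 0, 0], "fingers": 0}
    - {"turn": [0, 0, 0], "travel": [0, 0, 0], "fingers": 0}
    - {"turn": [0, 0, 0], "travel": [0, 0, 0], "fingers": 0}
    - {"turn": [0, 0, 0], "travel": [0, 0, 0], "fingers": 0}
    - {"turn": [0, 0, 0], "travel": [0, 0, 0], "fingers": 0}

```text
t: 16.55
ee_pos: [0.5542, -0.0645, 0.0939]
ee_rot: [[0.24, 0.971, 0.0], [0.971, -0.24, 0.0], [0.0, 0.0, -1.0]]
force: [-3.9, -0.5, 13.3]
width: -0.0
grasp_force: 6.2
```

Emit:
carry_out:
  motion:
    - {"turn": [0, 0, 0], "travel": [0, 0, 0.3], "fingers": 0}
    - {"turn": [0, 0, 0], "travel": [0, 0, 0.3], "fingers": 0}
    - {"turn": [0, 0, 0], "travel": [0, 0, 0], "fingers": 0}
    - {"turn": [0, 0, 0], "travel": [0, 0, 0], "fingers": 0}
    - {"turn": [0, 0, 0], "travel": [0, 0, 0], "fingers": 0}
    - {"turn": [0, 0, 0], "travel": [0, 0, 0], "fingers": 0}
    - {"turn": [0, 0, 0], "travel": [0, 0, 0], "fingers": 0}
    - {"turn": [0, 0, 0], "travel": [0, 0, 0], "fingers": 0}

```text
t: 17.35
ee_pos: [0.5542, -0.0645, 0.0934]
ee_rot: [[0.24, 0.971, 0.0], [0.971, -0.24, 0.0], [0.0, 0.0, -1.0]]
force: [-4.7, 0.2, 11.8]
width: 0.0002
grasp_force: 6.2
```

Emit:
carry_out:
  motion:
    - {"turn": [0, 0, 0], "travel": [0, 0, 0.3], "fingers": 0}
    - {"turn": [0, 0, 0], "travel": [0, 0, 0.3], "fingers": 0}
    - {"turn": [0, 0, 0], "travel": [0, 0, 0], "fingers": 0}
    - {"turn": [0, 0, 0], "travel": [0, 0, 0], "fingers": 0}
    - {"turn": [0, 0, 0], "travel": [0, 0, 0], "fingers": 0}
    - {"turn": [0, 0, 0], "travel": [0, 0, 0], "fingers": 0}
    - {"turn": [0, 0, 0], "travel": [0, 0, 0], "fingers": 0}
    - {"turn": [0, 0, 0], "travel": [0, 0, 0], "fingers": 0}

```text
t: 18.15
ee_pos: [0.5542, -0.0645, 0.0928]
ee_rot: [[0.24, 0.971, 0.001], [0.971, -0.24, 0.0], [0.0, 0.0, -1.0]]
force: [-4.5, -0.7, 12.9]
width: 0.0002
grasp_force: 6.2
```

Emit:
carry_out:
  motion:
    - {"turn": [0, 0, 0], "travel": [0, 0, 0.3], "fingers": 0}
    - {"turn": [0, 0, 0], "travel": [0, 0, 0.3], "fingers": 0}
    - {"turn": [0, 0, 0], "travel": [0, 0, 0], "fingers": 0}
    - {"turn": [0, 0, 0], "travel": [0, 0, 0], "fingers": 0}
    - {"turn": [0, 0, 0], "travel": [0, 0, 0], "fingers": 0}
    - {"turn": [0, 0, 0], "travel": [0, 0, 0], "fingers": 0}
    - {"turn": [0, 0, 0], "travel": [0, 0, 0], "fingers": 0}
    - {"turn": [0, 0, 0], "travel": [0, 0, 0], "fingers": 0}

```text
t: 18.95
ee_pos: [0.5543, -0.0645, 0.0924]
ee_rot: [[0.24, 0.971, 0.001], [0.971, -0.24, 0.0], [0.0, 0.001, -1.0]]
force: [-4.6, 1.3, 15.4]
width: -0.0002
grasp_force: 7.5
```

Emit:
carry_out:
  motion:
    - {"turn": [0, 0, 0], "travel": [0, 0, -5], "fingers": 0}
    - {"turn": [0, 0, 0], "travel": [0, 0, -25], "fingers": 0}
    - {"turn": [0, 0, 0], "travel": [0, 0, -25], "fingers": 0}
    - {"turn": [0, 0, 0], "travel": [30, 15, 0], "fingers": 0}
    - {"turn": [0, 0, 0], "travel": [35, 20, 0], "fingers": 0}
    - {"turn": [0, 0, 0], "travel": [35, 15, 0], "fingers": 0}
    - {"turn": [0, 0, 0], "travel": [22, 8, 0], "fingers": 0}
    - {"turn": [0, 0, 0], "travel": [0, 0, 0], "fingers": 0}

```text
t: 19.75
ee_pos: [0.6408, 0.0451, 0.1456]
ee_rot: [[0.235, 0.972, 0.001], [0.972, -0.235, 0.003], [0.003, 0.0, -1.0]]
force: [0.1, -0.2, 1.0]
width: -0.0003
grasp_force: 0.0
```

```bash
python3 st.py
python3 - <<'E'
from h import *
a=np.radians(-13.9);c=np.array([.5546,-.0645])
s=bot.observe();e=np.array(s['ee_pos'])
for n in ['side','scene']:
    p=bot.read_camera(n);P,ok=cloud(p)
    d=P[...,:2]-e[:2];X=d@[np.cos(a),np.sin(a)];Y=d@[-np.sin(a),np.cos(a)];Z=P[...,2]-e[2]
    m=ok&(abs(X)<.09)&(abs(Y)<.06)&(Z>.005)&(Z<.14)
    for z in np.arange(.005,.14,.01):
        k=m&(abs(Z-z-.005)<.005)
        if k.sum()>4: print(n,round(z,3),k.sum(),'X',np.percentile(X[k]*1000,[3,97]).round(),'Y',np.percentile(Y[k]*1000,[3,97]).round())
    D=P[...,:2]-c;L=np.stack([D@[np.cos(a),np.sin(a)],D@[-np.sin(a),np.cos(a)]],-1)
    k=ok&(np.hypot(L[...,0],L[...,1])<.05)&(P[...,2]<.125);print('panel',np.median(P[k][:,2]))
    for nm,sx,sy in [('a',1,1),('b',-1,1),('c',-1,-1),('d',1,-1)]:
        k=ok&(abs(L[...,0]-sx*.058)<.018)&(L[...,1]*sy>.110)&(L[...,1]*sy<.128)&(P[...,2]>.075)&(P[...,2]<.13)
        if k.sum()>5: print(nm,k.sum(),np.percentile(P[k][:,2],[10,50,95]),np.percentile(L[k][:,1],[5,95]))
E
```

```text
t 19.75 box xy mm [ 57.3609 127.1101] z 145.56181626427255 tip z 128.56181626427255 yaw -13.579262371882905 F [ 0.1237 -0.2238  1.0266] tilt [ 0.0028  0.0002 -1.    ]
side 0.015 25 X [-10.   8.] Y [ 1. 13.]
side 0.025 67 X [-13.  12.] Y [-3. 13.]
side 0.035 73 X [-14.  14.] Y [-2. 13.]
side 0.045 71 X [-14.  13.] Y [ 0. 14.]
side 0.055 69 X [-24.  26.] Y [ 7. 14.]
side 0.065 185 X [-33.  34.] Y [-7. 15.]
side 0.075 167 X [-43.  43.] Y [-12.  18.]
side 0.085 217 X [-48.  48.] Y [-4. 19.]
side 0.095 253 X [-60.  55.] Y [-1. 19.]
side 0.105 346 X [-60.  57.] Y [-8. 21.]
side 0.115 280 X [-46.  35.] Y [-3. 21.]
side 0.125 152 X [-41.   9.] Y [-5. 16.]
side 0.135 52 X [-38. -18.] Y [-6. 13.]
panel 0.11100165900506298
a 82 [0.09066423 0.0928074  0.09600391] [0.11098491 0.12282735]
b 86 [0.0951727  0.11247863 0.11473978] [0.11029636 0.12310632]
c 113 [0.11003603 0.11613879 0.12131694] [-0.11695506 -0.11065177]
d 95 [0.10207797 0.10667272 0.11111435] [-0.11970938 -0.11046106]
scene 0.015 24 X [ 3. 12.] Y [-13.   7.]
scene 0.025 53 X [ 1. 14.] Y [-13.   8.]
scene 0.035 55 X [-6. 15.] Y [-13.   8.]
scene 0.045 27 X [-6. 15.] Y [-10.   8.]
scene 0.055 19 X [-8. 31.] Y [-12.  11.]
scene 0.065 48 X [ 3. 38.] Y [-13.  10.]
scene 0.075 55 X [ 0. 47.] Y [-18.  14.]
scene 0.085 92 X [-9. 54.] Y [-19.  14.]
scene 0.095 104 X [-9. 62.] Y [-20.  14.]
scene 0.105 192 X [-7. 62.] Y [-20.  16.]
scene 0.115 161 X [-7. 50.] Y [-22.  16.]
scene 0.125 103 X [15. 43.] Y [-13.   9.]
scene 0.135 42 X [31. 39.] Y [-13.   7.]
panel 0.11049451653687536
a 80 [0.0897987  0.0925408  0.09579152] [0.11049644 0.1206026 ]
b 32 [0.11041822 0.11243592 0.11391364] [0.11646688 0.12110928]
c 87 [0.10873567 0.11462464 0.1210153 ] [-0.11933681 -0.11047246]
d 111 [0.10119225 0.10536288 0.11077511] [-0.12184786 -0.11084953]
```

Emit:
carry_out:
  motion:
    - {"turn": [0, 0, 0], "travel": [0, 0, 15], "fingers": 0}
    - {"turn": [0, 0, 0], "travel": [0, 0, 20], "fingers": 0}
    - {"turn": [0, 0, 0], "travel": [0, 0, 15], "fingers": 0}
    - {"turn": [0, 0, 0], "travel": [0, 0, 8], "fingers": 0}
    - {"turn": [0, 0, 0], "travel": [0, 0, 0], "fingers": 0}
    - {"turn": [0, 0, 0], "travel": [0, 0, 0], "fingers": 0}
    - {"turn": [0, 0, 0], "travel": [0, 0, 0], "fingers": 0}
    - {"turn": [0, 0, 0], "travel": [0, 0, 0], "fingers": 0}

```text
t: 20.65
ee_pos: [0.6402, 0.0401, 0.0888]
ee_rot: [[0.24, 0.971, 0.001], [0.971, -0.24, 0.0], [0.001, 0.001, -1.0]]
force: [-0.9, -0.4, 0.2]
width: 0.0003
grasp_force: 0.0
```

```bash
python3 st.py
```

```text
t 20.65 box xy mm [ 57.9693 122.1138] z 88.8039951071469 tip z 71.8039951071469 yaw -13.896481339572002 F [-0.8691 -0.4307  0.1931] tilt [ 0.0005  0.0014 -1.    ]
```

Emit:
carry_out:
  motion:
    - {"turn": [0, 0, 0], "travel": [0, 0, 6], "fingers": 0}
    - {"turn": [0, 0, 0], "travel": [0, 0, 4], "fingers": 0}
    - {"turn": [0, 0, 0], "travel": [0, 0, 3], "fingers": 0}
    - {"turn": [0, 0, 0], "travel": [0, 0, 3], "fingers": 0}
    - {"turn": [0, 0, 0], "travel": [0, 0, 3], "fingers": 0}
    - {"turn": [0, 0, 0], "travel": [0, 0, 3], "fingers": 0}
    - {"turn": [0, 0, 0], "travel": [0, 0, 3], "fingers": 0}
    - {"turn": [0, 0, 0], "travel": [0, 0, 0], "fingers": 0}

```text
t: 21.45
ee_pos: [0.6393, 0.0402, 0.0625]
ee_rot: [[0.24, 0.971, -0.001], [0.971, -0.24, 0.0], [-0.0, -0.001, -1.0]]
force: [-0.1, -0.4, 0.3]
width: -0.0003
grasp_force: 0.0
```

Emit:
carry_out:
  motion:
    - {"turn": [0, 0, 0], "travel": [0, 0, 3], "fingers": 0}
    - {"turn": [0, 0, 0], "travel": [0, 0, 3], "fingers": 0}
    - {"turn": [0, 0, 0], "travel": [0, 0, 3], "fingers": 0}
    - {"turn": [0, 0, 0], "travel": [0, 0, 3], "fingers": 0}
    - {"turn": [0, 0, 0], "travel": [0, 0, 3], "fingers": 0}
    - {"turn": [0, 0, 0], "travel": [-2, 0, 0], "fingers": 0}
    - {"turn": [0, 0, 0], "travel": [-2, 0, 0], "fingers": 0}
    - {"turn": [0, 0, 0], "travel": [0, 0, 0], "fingers": 0}

```text
t: 22.25
ee_pos: [0.6384, 0.0359, 0.0479]
ee_rot: [[0.24, 0.971, -0.0], [0.971, -0.24, -0.0], [-0.0, -0.0, -1.0]]
force: [-0.5, 1.1, -1.0]
width: -0.0001
grasp_force: 0.7
```

```bash
python3 st.py
python3 - <<'E'
from h import *
a=np.radians(-13.9);c=np.array([.5546,-.0645])
for n in ['side','scene']:
    p=bot.read_camera(n);P,ok=cloud(p)
    D=P[...,:2]-c;L=np.stack([D@[np.cos(a),np.sin(a)],D@[-np.sin(a),np.cos(a)]],-1)
    for sg in (-1,1):
        k=ok&(abs(L[...,0]-.058-sg*.0185)<.003)&(L[...,1]>.085)&(L[...,1]<.13)&(P[...,2]>.05)&(P[...,2]<.112)
        q=np.c_[L[k][:,1],P[k][:,2]];print(n,sg,(q[np.argsort(q[:,0])][::3]*1000).round().astype(int).tolist())
cv2.imwrite('pics/clipa.png',cv2.resize(bot.read_camera('side')['color'][130:250,220:380],(800,600)))
E
```

```text
t 22.25 box xy mm [ 57.2082 117.5826] z 47.906594871647 tip z 30.906594871647002 yaw -13.914160163063103 F [-0.5439  1.0982 -0.9544] tilt [-0.0002 -0.0004 -1.    ]
side -1 [[86, 92], [89, 91], [90, 83], [90, 86], [90, 96], [92, 79], [93, 86], [93, 79], [95, 78], [97, 77], [98, 75], [100, 76], [102, 75], [104, 76], [107, 74], [108, 73]]
side 1 []
scene -1 [[85, 105], [87, 99], [88, 94]]
scene 1 [[85, 77], [86, 91], [87, 104], [88, 91], [88, 86], [90, 85], [90, 82], [92, 79], [94, 81], [96, 76], [98, 72], [100, 75], [101, 75], [103, 74], [106, 71], [107, 75]]
```

View pics/clipa.png

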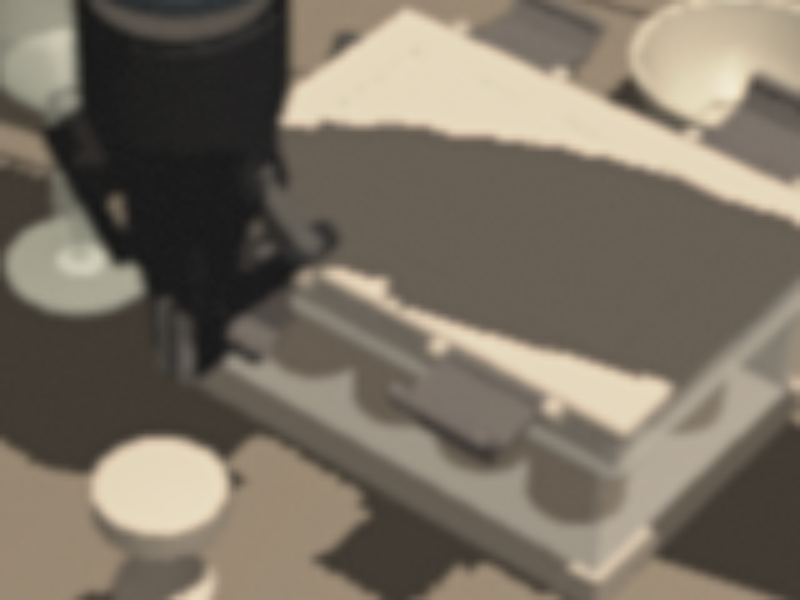

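Emit:
carry_out:
  motion:
    - {"turn": [0, 0, 0], "travel": [-0.6, 0, 0.3], "fingers": 0}
    - {"turn": [0, 0, 0], "travel": [-0.6, 0, 0.3], "fingers": 0}
    - {"turn": [0, 0, 0], "travel": [-0.6, 0, 0.3], "fingers": 0}
    - {"turn": [0, 0, 0], "travel": [-0.6, 0, 0.3], "fingers": 0}
    - {"turn": [0, 0, 0], "travel": [-0.6, 0, 0.3], "fingers": 0}
    - {"turn": [0, 0, 0], "travel": [0, 0, 0], "fingers": 0}
    - {"turn": [0, 0, 0], "travel": [0, 0, 0], "fingers": 0}
    - {"turn": [0, 0, 0], "travel": [0, 0, 0], "fingers": 0}

```text
t: 23.2
ee_pos: [0.6381, 0.034, 0.0467]
ee_rot: [[0.24, 0.971, 0.001], [0.971, -0.24, 0.001], [0.001, 0.0, -1.0]]
force: [1.1, 3.9, 1.7]
width: -0.0001
grasp_force: 2.4
```

Emit:
carry_out:
  motion:
    - {"turn": [0, 0, 0], "travel": [-0.6, 0, 0.3], "fingers": 0}
    - {"turn": [0, 0, 0], "travel": [-0.6, 0, 0.3], "fingers": 0}
    - {"turn": [0, 0, 0], "travel": [-0.6, 0, 0.3], "fingers": 0}
    - {"turn": [0, 0, 0], "travel": [0, 0, 0], "fingers": 0}
    - {"turn": [0, 0, 0], "travel": [0, 0, 0], "fingers": 0}
    - {"turn": [0, 0, 0], "travel": [0, 0, 0], "fingers": 0}
    - {"turn": [0, 0, 0], "travel": [0, 0, 0], "fingers": 0}
    - {"turn": [0, 0, 0], "travel": [0, 0, 0], "fingers": 0}

```text
t: 24.0
ee_pos: [0.638, 0.0332, 0.046]
ee_rot: [[0.239, 0.971, 0.001], [0.971, -0.239, 0.002], [0.002, 0.001, -1.0]]
force: [-0.4, 5.6, 2.2]
width: -0.0001
grasp_force: 3.3
```

```bash
python3 st.py
```

```text
t 24.0 box xy mm [ 57.4477 114.8909] z 46.01928502824069 tip z 29.019285028240688 yaw -13.840521795032654 F [-0.361   5.571   2.1762] tilt [ 0.002   0.0006 -1.    ]
```

Emit:
carry_out:
  motion:
    - {"turn": [0, 0, 0], "travel": [-0.6, 0, 0.2], "fingers": 0}
    - {"turn": [0, 0, 0], "travel": [-0.6, 0, 0.2], "fingers": 0}
    - {"turn": [0, 0, 0], "travel": [-0.6, 0, 0.2], "fingers": 0}
    - {"turn": [0, 0, 0], "travel": [-0.6, 0, 0.2], "fingers": 0}
    - {"turn": [0, 0, 0], "travel": [0, 0, 0], "fingers": 0}
    - {"turn": [0, 0, 0], "travel": [0, 0, 0], "fingers": 0}
    - {"turn": [0, 0, 0], "travel": [0, 0, 0], "fingers": 0}
    - {"turn": [0, 0, 0], "travel": [0, 0, 0], "fingers": 0}

```text
t: 24.8
ee_pos: [0.6378, 0.0323, 0.0454]
ee_rot: [[0.238, 0.971, 0.002], [0.971, -0.238, 0.003], [0.004, 0.001, -1.0]]
force: [0.0, 9.0, 2.9]
width: 0.0002
grasp_force: 4.5
```

Emit:
carry_out:
  motion:
    - {"turn": [0, 0, 0], "travel": [-0.6, 0, 0.2], "fingers": 0}
    - {"turn": [0, 0, 0], "travel": [-0.6, 0, 0.2], "fingers": 0}
    - {"turn": [0, 0, 0], "travel": [-0.4, 0, 0.2], "fingers": 0}
    - {"turn": [0, 0, 0], "travel": [0, 0, 0], "fingers": 0}
    - {"turn": [0, 0, 0], "travel": [0, 0, 0], "fingers": 0}
    - {"turn": [0, 0, 0], "travel": [0, 0, 0], "fingers": 0}
    - {"turn": [0, 0, 0], "travel": [0, 0, 0], "fingers": 0}
    - {"turn": [0, 0, 0], "travel": [0, 0, 0], "fingers": 0}

```text
t: 25.6
ee_pos: [0.6374, 0.0307, 0.0446]
ee_rot: [[0.238, 0.971, 0.002], [0.971, -0.238, 0.003], [0.004, 0.001, -1.0]]
force: [1.0, 9.3, 0.9]
width: -0.0004
grasp_force: 4.6
```

```bash
python3 st.py
```

```text
t 25.6 box xy mm [ 57.4535 112.3226] z 44.56341182585316 tip z 27.56341182585316 yaw -13.792784299236152 F [1.01   9.3492 0.9282] tilt [ 0.0036  0.001  -1.    ]
```

Emit:
carry_out:
  motion:
    - {"turn": [0, 0, 0], "travel": [-0.5, 0, 0.2], "fingers": 0}
    - {"turn": [0, 0, 0], "travel": [-0.5, 0, 0.2], "fingers": 0}
    - {"turn": [0, 0, 0], "travel": [-0.5, 0, 0.1], "fingers": 0}
    - {"turn": [0, 0, 0], "travel": [-0.5, 0, 0], "fingers": 0}
    - {"turn": [0, 0, 0], "travel": [0, 0, 0], "fingers": 0}
    - {"turn": [0, 0, 0], "travel": [0, 0, 0], "fingers": 0}
    - {"turn": [0, 0, 0], "travel": [0, 0, 0], "fingers": 0}
    - {"turn": [0, 0, 0], "travel": [0, 0, 0], "fingers": 0}

```text
t: 26.4
ee_pos: [0.6358, 0.0256, 0.0436]
ee_rot: [[0.24, 0.971, -0.0], [0.971, -0.24, -0.0], [-0.0, -0.0, -1.0]]
force: [-0.0, 3.9, -3.1]
width: -0.0001
grasp_force: 1.9
```

```bash
python3 st.py
```

```text
t 26.4 box xy mm [ 57.225  106.9551] z 43.57336048348495 tip z 26.573360483484944 yaw -13.902575959455023 F [-0.0013  3.9249 -3.1187] tilt [-0.0002 -0.0003 -1.    ]
```

Emit:
carry_out:
  motion:
    - {"turn": [0, 0, 0], "travel": [-0.6, 0, 0], "fingers": 0}
    - {"turn": [0, 0, 0], "travel": [-0.6, 0, 0], "fingers": 0}
    - {"turn": [0, 0, 0], "travel": [0, 0, 0], "fingers": 0}
    - {"turn": [0, 0, 0], "travel": [6, 0, 0], "fingers": 0}
    - {"turn": [0, 0, 0], "travel": [12, 0, 0], "fingers": 0}
    - {"turn": [0, 0, 0], "travel": [0, 0, -30], "fingers": 0}
    - {"turn": [0, 0, 0], "travel": [0, 0, -40], "fingers": 0}
    - {"turn": [0, 0, 0], "travel": [0, 0, -40], "fingers": 0}

```text
t: 27.2
ee_pos: [0.6399, 0.0418, 0.1549]
ee_rot: [[0.24, 0.971, -0.001], [0.971, -0.24, -0.001], [-0.001, -0.001, -1.0]]
force: [0.9, -0.7, 0.5]
width: 0.0005
grasp_force: 0.0
```

```bash
python3 st.py
cat > clips.py <<'E'
from h import *
a=np.radians(-13.9);c=np.array([.5546,-.0645])
for n in ['side','scene']:
    p=bot.read_camera(n);P,ok=cloud(p)
    D=P[...,:2]-c;L=np.stack([D@[np.cos(a),np.sin(a)],D@[-np.sin(a),np.cos(a)]],-1)
    for nm,sx,sy in [('a',1,1),('b',-1,1),('c',-1,-1),('d',1,-1)]:
        k=ok&(abs(L[...,0]-sx*.058)<.02)&(L[...,1]*sy>.085)&(L[...,1]*sy<.13)&(P[...,2]>.06)&(P[...,2]<.128)
        q=np.c_[abs(L[k][:,1]),P[k][:,2]]*1000
        if len(q)>5: 
            b=q[:,0]>np.percentile(q[:,0],90); print(n,nm,len(q),'ymax',np.percentile(q[:,0],[90,98]).round(1),'z there',q[b,1].mean().round(1),'zmin',np.percentile(q[:,1],3).round(1))
E
python3 clips.py
```

```text
t 27.2 box xy mm [ 57.233  123.6602] z 154.8728925198753 tip z 137.87289251987534 yaw -13.904765556682307 F [ 0.9341 -0.6567  0.5102] tilt [-0.0014 -0.0005 -1.    ]
side a 311 ymax [96.2 98.3] z there 69.8 zmin 68.6
side b 339 ymax [121.6 123.1] z there 112.1 zmin 91.0
side c 302 ymax [114.8 117.4] z there 119.1 zmin 104.3
side d 212 ymax [117.4 119.5] z there 109.0 zmin 99.2
scene a 124 ymax [95.2 96. ] z there 69.3 zmin 68.0
scene b 50 ymax [120.9 121.3] z there 111.7 zmin 102.5
scene c 246 ymax [116.3 119.4] z there 119.3 zmin 103.4
scene d 274 ymax [118.5 121.9] z there 109.3 zmin 98.9
```

Emit:
carry_out:
  motion:
    - {"turn": [0, 0, 0], "travel": [-49, -23, 0], "fingers": 0}
    - {"turn": [0, 0, 0], "travel": [-49, -23, 0], "fingers": 0}
    - {"turn": [0, 0, 0], "travel": [-49, -23, 0], "fingers": 0}
    - {"turn": [0, 0, 0], "travel": [-49, -23, 0], "fingers": 0}
    - {"turn": [0, 0, 0], "travel": [-49, -23, 0], "fingers": 0}
    - {"turn": [0, 0, 0], "travel": [0, 0, 15], "fingers": 0}
    - {"turn": [0, 0, 0], "travel": [0, 0, 15], "fingers": 0}
    - {"turn": [0, 0, 0], "travel": [0, 0, 8], "fingers": 0}

```text
t: 28.1
ee_pos: [0.4818, -0.1525, 0.1147]
ee_rot: [[0.241, 0.971, -0.001], [0.971, -0.241, -0.0], [-0.001, -0.001, -1.0]]
force: [0.6, 0.2, 0.4]
width: 0.0003
grasp_force: 0.0
```

```bash
python3 st.py
```

```text
t 28.1 box xy mm [ -49.5032 -102.914 ] z 114.68300994158517 tip z 97.68300994158517 yaw -13.951281022175843 F [0.6487 0.1935 0.3542] tilt [-0.0006 -0.0014 -1.    ]
```

Emit:
carry_out:
  motion:
    - {"turn": [0, 0, 0], "travel": [-10, -5, 0], "fingers": 0}
    - {"turn": [0, 0, 0], "travel": [-8.5, -3.5, 0], "fingers": 0}
    - {"turn": [0, 0, 0], "travel": [0, 0, 6], "fingers": 0}
    - {"turn": [0, 0, 0], "travel": [0, 0, 5], "fingers": 0}
    - {"turn": [0, 0, 0], "travel": [0, 0, 4], "fingers": 0}
    - {"turn": [0, 0, 0], "travel": [0, 0, 4], "fingers": 0}
    - {"turn": [0, 0, 0], "travel": [0, 0, 4], "fingers": 0}
    - {"turn": [0, 0, 0], "travel": [0, 0, 4], "fingers": 0}

```text
t: 28.9
ee_pos: [0.47, -0.168, 0.0884]
ee_rot: [[0.24, 0.971, 0.0], [0.971, -0.24, -0.0], [0.0, 0.0, -1.0]]
force: [-1.0, -0.9, 0.6]
width: 0.0001
grasp_force: 0.3
```

```bash
python3 st.py; python3 clips.py | grep ' c'
```

```text
t 28.9 box xy mm [ -57.2217 -120.7513] z 88.36782731020602 tip z 71.36782731020602 yaw -13.881713386446155 F [-1.0392 -0.9079  0.6444] tilt [ 0.      0.0001 -1.    ]
side c 297 ymax [117.6 122.6] z there 109.3 zmin 97.2
scene c 264 ymax [120.1 125.4] z there 113.9 zmin 89.4
```

Emit:
carry_out:
  motion:
    - {"turn": [0, 0, 0], "travel": [0, 0, 5], "fingers": 0}
    - {"turn": [0, 0, 0], "travel": [0, 0, 5], "fingers": 0}
    - {"turn": [0, 0, 0], "travel": [0, 0, 5], "fingers": 0}
    - {"turn": [0, 0, 0], "travel": [0, 0, 5], "fingers": 0}
    - {"turn": [0, 0, 0], "travel": [0, 0, 5], "fingers": 0}
    - {"turn": [0, 0, 0], "travel": [0, 0, 5], "fingers": 0}
    - {"turn": [0, 0, 0], "travel": [0, 0, 5], "fingers": 0}
    - {"turn": [0, 0, 0], "travel": [0, 0, 5], "fingers": 0}

```text
t: 29.8
ee_pos: [0.4697, -0.1684, 0.0482]
ee_rot: [[0.24, 0.971, -0.0], [0.971, -0.24, -0.0], [-0.0, -0.0, -1.0]]
force: [0.1, -0.2, 0.1]
width: 0.0
grasp_force: 0.2
```

Emit:
carry_out:
  motion:
    - {"turn": [0, 0, 0], "travel": [1.5, 0, 0], "fingers": 0}
    - {"turn": [0, 0, 0], "travel": [1.5, 0, 0.3], "fingers": 0}
    - {"turn": [0, 0, 0], "travel": [1, 0, 0.4], "fingers": 0}
    - {"turn": [0, 0, 0], "travel": [1, 0, 0.4], "fingers": 0}
    - {"turn": [0, 0, 0], "travel": [1, 0, 0.4], "fingers": 0}
    - {"turn": [0, 0, 0], "travel": [1, 0, 0.4], "fingers": 0}
    - {"turn": [0, 0, 0], "travel": [0.7, 0, 0.3], "fingers": 0}
    - {"turn": [0, 0, 0], "travel": [0, 0, 0], "fingers": 0}

```text
t: 30.6
ee_pos: [0.4709, -0.1631, 0.0468]
ee_rot: [[0.242, 0.97, -0.001], [0.97, -0.242, -0.003], [-0.003, -0.0, -1.0]]
force: [-2.9, -8.3, 1.2]
width: -0.0001
grasp_force: 4.3
```

```bash
python3 st.py
```

```text
t 30.6 box xy mm [ -57.5399 -115.8632] z 46.781639784177074 tip z 29.78163978417707 yaw -14.013745876377808 F [-2.9289 -8.32    1.1564] tilt [-0.0027 -0.     -1.    ]
```

Emit:
carry_out:
  motion:
    - {"turn": [0, 0, 0], "travel": [0.5, 0, 0.3], "fingers": 0}
    - {"turn": [0, 0, 0], "travel": [0.5, 0, 0.3], "fingers": 0}
    - {"turn": [0, 0, 0], "travel": [0.5, 0, 0.3], "fingers": 0}
    - {"turn": [0, 0, 0], "travel": [0.3, 0, 0.2], "fingers": 0}
    - {"turn": [0, 0, 0], "travel": [0, 0, 0], "fingers": 0}
    - {"turn": [0, 0, 0], "travel": [0, 0, 0], "fingers": 0}
    - {"turn": [0, 0, 0], "travel": [0, 0, 0], "fingers": 0}
    - {"turn": [0, 0, 0], "travel": [0, 0, 0], "fingers": 0}

```text
t: 31.4
ee_pos: [0.4713, -0.1611, 0.0456]
ee_rot: [[0.242, 0.97, -0.001], [0.97, -0.242, -0.002], [-0.002, -0.0, -1.0]]
force: [-3.2, -7.9, -0.3]
width: 0.0
grasp_force: 4.0
```

Emit:
carry_out:
  motion:
    - {"turn": [0, 0, 0], "travel": [0.5, 0, 0.2], "fingers": 0}
    - {"turn": [0, 0, 0], "travel": [0.5, 0, 0.2], "fingers": 0}
    - {"turn": [0, 0, 0], "travel": [0.5, 0, 0.2], "fingers": 0}
    - {"turn": [0, 0, 0], "travel": [0.5, 0, 0.1], "fingers": 0}
    - {"turn": [0, 0, 0], "travel": [0.5, 0, 0], "fingers": 0}
    - {"turn": [0, 0, 0], "travel": [0, 0, 0], "fingers": 0}
    - {"turn": [0, 0, 0], "travel": [0, 0, 0], "fingers": 0}
    - {"turn": [0, 0, 0], "travel": [0, 0, 0], "fingers": 0}

```text
t: 32.2
ee_pos: [0.4728, -0.1563, 0.0447]
ee_rot: [[0.24, 0.971, -0.0], [0.971, -0.24, 0.0], [0.0, -0.0, -1.0]]
force: [-1.0, -1.8, -0.2]
width: -0.0003
grasp_force: 1.2
```

```bash
python3 st.py
```

```text
t 32.2 box xy mm [ -57.3792 -108.8093] z 44.74965529890297 tip z 27.74965529890297 yaw -13.887822244263509 F [-0.9894 -1.8001 -0.2424] tilt [ 0.     -0.0001 -1.    ]
```

Emit:
carry_out:
  motion:
    - {"turn": [0, 0, 0], "travel": [0.8, 0, 0], "fingers": 0}
    - {"turn": [0, 0, 0], "travel": [0.8, 0, 0], "fingers": 0}
    - {"turn": [0, 0, 0], "travel": [0, 0, 0], "fingers": 0}
    - {"turn": [0, 0, 0], "travel": [0, 0, 0], "fingers": 0}
    - {"turn": [0, 0, 0], "travel": [-6, 0, 0], "fingers": 0}
    - {"turn": [0, 0, 0], "travel": [-9, 0, 0], "fingers": 0}
    - {"turn": [0, 0, 0], "travel": [0, 0, -40], "fingers": 0}
    - {"turn": [0, 0, 0], "travel": [0, 0, -38], "fingers": 0}

```text
t: 33.0
ee_pos: [0.4688, -0.1696, 0.1231]
ee_rot: [[0.241, 0.971, -0.002], [0.971, -0.241, 0.001], [0.0, -0.002, -1.0]]
force: [0.8, 1.2, 0.3]
width: -0.0001
grasp_force: 0.0
```

```bash
python3 st.py; python3 clips.py
```

```text
t 33.0 box xy mm [ -58.039  -122.5943] z 123.09848433436605 tip z 106.09848433436605 yaw -13.920983409374081 F [0.751  1.1928 0.2902] tilt [ 0.0004 -0.0021 -1.    ]
side a 318 ymax [96.3 98.4] z there 69.7 zmin 68.3
side b 344 ymax [122.  123.6] z there 112.0 zmin 91.0
side d 213 ymax [117.2 120.5] z there 108.9 zmin 99.7
scene a 126 ymax [94.7 95.9] z there 68.9 zmin 67.5
scene b 231 ymax [118.4 121.1] z there 112.2 zmin 97.3
scene c 10 ymax [86.9 87.6] z there 105.3 zmin 105.0
scene d 284 ymax [118.5 121.7] z there 109.3 zmin 98.6
```

Emit:
carry_out:
  motion:
    - {"turn": [0, 0, 0], "travel": [0, 24, 0], "fingers": 0}
    - {"turn": [0, 0, 0], "travel": [0, 24, 0], "fingers": 0}
    - {"turn": [0, 0, 0], "travel": [0, 24, 0], "fingers": 0}
    - {"turn": [0, 0, 0], "travel": [0, 24, 0], "fingers": 0}
    - {"turn": [0, 0, 0], "travel": [0, 20, 5], "fingers": 0}
    - {"turn": [0, 0, 0], "travel": [0, 0, 7], "fingers": 0}
    - {"turn": [0, 0, 0], "travel": [0, 0, 0], "fingers": 0}
    - {"turn": [0, 0, 0], "travel": [0, 0, 0], "fingers": 0}

```text
t: 33.9
ee_pos: [0.5806, -0.1971, 0.1101]
ee_rot: [[0.24, 0.971, -0.002], [0.971, -0.24, 0.001], [0.0, -0.002, -1.0]]
force: [1.0, 0.4, 0.2]
width: -0.0001
grasp_force: 0.0
```

```bash
python3 st.py; python3 clips.py
```

```text
t 33.9 box xy mm [  57.1211 -122.4136] z 110.08117500938059 tip z 93.08117500938059 yaw -13.908000392113454 F [0.9588 0.4203 0.2272] tilt [ 0.0002 -0.0021 -1.    ]
side a 312 ymax [96.1 98.4] z there 69.3 zmin 68.2
side b 334 ymax [121.7 123.2] z there 111.5 zmin 89.9
side d 211 ymax [117.3 120.5] z there 110.1 zmin 99.4
scene a 125 ymax [95.  96.1] z there 69.5 zmin 68.5
scene b 229 ymax [118.4 120.9] z there 112.1 zmin 98.0
scene c 12 ymax [88.  88.7] z there 103.3 zmin 103.3
scene d 286 ymax [119. 122.] z there 111.5 zmin 98.8
```

Emit:
carry_out:
  motion:
    - {"turn": [0, 0, 0], "travel": [0, 0, 11], "fingers": 0}
    - {"turn": [0, 0, 0], "travel": [0, 0, 6], "fingers": 0}
    - {"turn": [0, 0, 0], "travel": [0, 0, 5], "fingers": 0}
    - {"turn": [0, 0, 0], "travel": [0, 0, 5], "fingers": 0}
    - {"turn": [0, 0, 0], "travel": [0, 0, 5], "fingers": 0}
    - {"turn": [0, 0, 0], "travel": [0, 0, 5], "fingers": 0}
    - {"turn": [0, 0, 0], "travel": [0, 0, 5], "fingers": 0}
    - {"turn": [0, 0, 0], "travel": [0, 0, 5], "fingers": 0}

```text
t: 34.8
ee_pos: [0.5824, -0.1973, 0.0634]
ee_rot: [[0.24, 0.971, 0.0], [0.971, -0.24, -0.0], [-0.0, 0.0, -1.0]]
force: [-0.4, 0.8, 1.4]
width: 0.0001
grasp_force: 0.3
```

```bash
python3 st.py; python3 clips.py|grep ' d'
```

```text
t 34.8 box xy mm [  58.8661 -122.252 ] z 63.390608264972045 tip z 46.390608264972045 yaw -13.890600604613207 F [-0.3795  0.7857  1.3917] tilt [-0.      0.0004 -1.    ]
side d 225 ymax [119.6 125.6] z there 101.8 zmin 86.1
scene d 297 ymax [122.9 127.5] z there 98.2 zmin 78.5
```

Emit:
carry_out:
  motion:
    - {"turn": [0, 0, 0], "travel": [0, 0, 5], "fingers": 0}
    - {"turn": [0, 0, 0], "travel": [0, 0, 5], "fingers": 0}
    - {"turn": [0, 0, 0], "travel": [0, 0, 5], "fingers": 0}
    - {"turn": [0, 0, 0], "travel": [1.5, 0, 0], "fingers": 0}
    - {"turn": [0, 0, 0], "travel": [1.5, 0, 0], "fingers": 0}
    - {"turn": [0, 0, 0], "travel": [1.2, 0, 0.3], "fingers": 0}
    - {"turn": [0, 0, 0], "travel": [1, 0, 0.4], "fingers": 0}
    - {"turn": [0, 0, 0], "travel": [1, 0, 0.4], "fingers": 0}

```text
t: 35.7
ee_pos: [0.5835, -0.192, 0.0478]
ee_rot: [[0.24, 0.971, -0.0], [0.971, -0.24, -0.001], [-0.001, 0.0, -1.0]]
force: [-2.7, -4.3, 1.3]
width: -0.0
grasp_force: 2.4
```

```bash
python3 st.py
```

```text
t 35.7 box xy mm [  58.6966 -116.8561] z 47.78185158825036 tip z 30.781851588250365 yaw -13.914302352440926 F [-2.6552 -4.3154  1.267 ] tilt [-0.001   0.0002 -1.    ]
```

Emit:
carry_out:
  motion:
    - {"turn": [0, 0, 0], "travel": [0.6, 0, 0.3], "fingers": 0}
    - {"turn": [0, 0, 0], "travel": [0.6, 0, 0.3], "fingers": 0}
    - {"turn": [0, 0, 0], "travel": [0.5, 0, 0.3], "fingers": 0}
    - {"turn": [0, 0, 0], "travel": [0.5, 0, 0.3], "fingers": 0}
    - {"turn": [0, 0, 0], "travel": [0.4, 0, 0.2], "fingers": 0}
    - {"turn": [0, 0, 0], "travel": [0.4, 0, 0.2], "fingers": 0}
    - {"turn": [0, 0, 0], "travel": [0, 0, 0], "fingers": 0}
    - {"turn": [0, 0, 0], "travel": [0, 0, 0], "fingers": 0}

```text
t: 36.5
ee_pos: [0.584, -0.1909, 0.0467]
ee_rot: [[0.242, 0.97, -0.0], [0.97, -0.242, -0.003], [-0.003, 0.001, -1.0]]
force: [-3.7, -6.7, 3.5]
width: 0.0001
grasp_force: 3.6
```

```bash
python3 st.py
```

```text
t 36.5 box xy mm [  58.8635 -115.629 ] z 46.712755019943 tip z 29.712755019943 yaw -13.990483431659055 F [-3.7359 -6.7168  3.5071] tilt [-0.0025  0.0006 -1.    ]
```

Emit:
carry_out:
  motion:
    - {"turn": [0, 0, 0], "travel": [0.5, 0, 0.2], "fingers": 0}
    - {"turn": [0, 0, 0], "travel": [0.5, 0, 0.2], "fingers": 0}
    - {"turn": [0, 0, 0], "travel": [0.5, 0, 0.2], "fingers": 0}
    - {"turn": [0, 0, 0], "travel": [0.5, 0, 0.2], "fingers": 0}
    - {"turn": [0, 0, 0], "travel": [0, 0, 0], "fingers": 0}
    - {"turn": [0, 0, 0], "travel": [0, 0, 0], "fingers": 0}
    - {"turn": [0, 0, 0], "travel": [0, 0, 0], "fingers": 0}
    - {"turn": [0, 0, 0], "travel": [0, 0, 0], "fingers": 0}

```text
t: 37.3
ee_pos: [0.5843, -0.1891, 0.0457]
ee_rot: [[0.242, 0.97, -0.0], [0.97, -0.242, -0.003], [-0.003, 0.0, -1.0]]
force: [-2.8, -6.7, 1.8]
width: 0.0002
grasp_force: 3.8
```

Emit:
carry_out:
  motion:
    - {"turn": [0, 0, 0], "travel": [0.5, 0, 0.2], "fingers": 0}
    - {"turn": [0, 0, 0], "travel": [0.5, 0, 0.2], "fingers": 0}
    - {"turn": [0, 0, 0], "travel": [0.5, 0, 0.1], "fingers": 0}
    - {"turn": [0, 0, 0], "travel": [0.5, 0, 0], "fingers": 0}
    - {"turn": [0, 0, 0], "travel": [0, 0, 0], "fingers": 0}
    - {"turn": [0, 0, 0], "travel": [0, 0, 0], "fingers": 0}
    - {"turn": [0, 0, 0], "travel": [0, 0, 0], "fingers": 0}
    - {"turn": [0, 0, 0], "travel": [0, 0, 0], "fingers": 0}

```text
t: 38.1
ee_pos: [0.5849, -0.186, 0.0444]
ee_rot: [[0.241, 0.97, -0.0], [0.97, -0.241, -0.002], [-0.002, 0.0, -1.0]]
force: [-1.1, -6.1, -3.1]
width: 0.0002
grasp_force: 2.8
```

```bash
python3 st.py
```

```text
t 38.1 box xy mm [  58.593  -110.6872] z 44.435603465399666 tip z 27.435603465399666 yaw -13.95830094758994 F [-1.1302 -6.0619 -3.1421] tilt [-0.0017  0.0001 -1.    ]
```

Emit:
carry_out:
  motion:
    - {"turn": [0, 0, 0], "travel": [0.5, 0, 0], "fingers": 0}
    - {"turn": [0, 0, 0], "travel": [0.5, 0, 0], "fingers": 0}
    - {"turn": [0, 0, 0], "travel": [0.5, 0, 0], "fingers": 0}
    - {"turn": [0, 0, 0], "travel": [0, 0, 0], "fingers": 0}
    - {"turn": [0, 0, 0], "travel": [0, 0, 0], "fingers": 0}
    - {"turn": [0, 0, 0], "travel": [0, 0, 0], "fingers": 0}
    - {"turn": [0, 0, 0], "travel": [0, 0, 0], "fingers": 0}
    - {"turn": [0, 0, 0], "travel": [0, 0, 0], "fingers": 0}

```text
t: 38.9
ee_pos: [0.5855, -0.1835, 0.0446]
ee_rot: [[0.241, 0.971, -0.0], [0.971, -0.241, -0.001], [-0.001, -0.0, -1.0]]
force: [-0.6, -4.8, -3.2]
width: 0.0001
grasp_force: 2.6
```

```bash
python3 st.py
```

```text
t 38.9 box xy mm [  58.5984 -108.1041] z 44.63811257045169 tip z 27.638112570451685 yaw -13.917228476236446 F [-0.6476 -4.7995 -3.2214] tilt [-0.0005 -0.0001 -1.    ]
```

Emit:
carry_out:
  motion:
    - {"turn": [0, 0, 0], "travel": [0.5, 0, 0], "fingers": 0}
    - {"turn": [0, 0, 0], "travel": [0.5, 0, 0], "fingers": 0}
    - {"turn": [0, 0, 0], "travel": [0, 0, 0], "fingers": 0}
    - {"turn": [0, 0, 0], "travel": [-6, 0, 0], "fingers": 0}
    - {"turn": [0, 0, 0], "travel": [-9, 0, 0], "fingers": 0}
    - {"turn": [0, 0, 0], "travel": [0, 0, -40], "fingers": 0}
    - {"turn": [0, 0, 0], "travel": [0, 0, -40], "fingers": 0}
    - {"turn": [0, 0, 0], "travel": [0, 0, -10], "fingers": 0}

```text
t: 39.7
ee_pos: [0.5855, -0.1972, 0.1395]
ee_rot: [[0.24, 0.971, 0.008], [0.971, -0.24, -0.001], [0.001, 0.008, -1.0]]
force: [0.1, -0.1, 0.1]
width: 0.0002
grasp_force: 0.0
```

Emit:
carry_out:
  motion:
    - {"turn": [0, 0, 0], "travel": [30, -14, 0], "fingers": 0}
    - {"turn": [0, 0, 0], "travel": [35, -17, 0], "fingers": 0}
    - {"turn": [0, 0, 0], "travel": [35, -17, 0], "fingers": 0}
    - {"turn": [0, 0, 0], "travel": [35, -17, 0], "fingers": 0}
    - {"turn": [0, 0, 0], "travel": [35, -17, 0], "fingers": 0}
    - {"turn": [0, 0, 0], "travel": [35, -17, 0], "fingers": 0}
    - {"turn": [0, 0, 0], "travel": [30, -14, 0], "fingers": 0}
    - {"turn": [0, 0, 0], "travel": [0, 0, 0], "fingers": 0}

```text
t: 40.5
ee_pos: [0.5279, 0.0653, 0.1346]
ee_rot: [[0.232, 0.973, -0.001], [0.973, -0.232, 0.004], [0.004, -0.002, -1.0]]
force: [0.3, 0.3, 0.4]
width: 0.0001
grasp_force: 0.0
```

```bash
python3 st.py; python3 clips.py
```

```text
t 40.5 box xy mm [-57.1153 119.5647] z 134.61554928072198 tip z 117.61554928072198 yaw -13.408237427624186 F [0.3267 0.2712 0.3923] tilt [ 0.0035 -0.0016 -1.    ]
side a 300 ymax [96.2 98.2] z there 69.5 zmin 68.0
side b 332 ymax [121.4 123.2] z there 111.5 zmin 90.5
scene a 131 ymax [95.3 96.2] z there 69.8 zmin 68.0
scene b 226 ymax [118.2 121. ] z there 112.4 zmin 99.6
scene c 9 ymax [88.2 88.5] z there 103.9 zmin 103.9
scene d 11 ymax [87.4 87.7] z there 104.4 zmin 104.5
```

Emit:
carry_out:
  motion:
    - {"turn": [0, 0, 0], "travel": [0, 0, 10], "fingers": 0}
    - {"turn": [0, 0, 0], "travel": [0, 0, 10], "fingers": 0}
    - {"turn": [0, 0, 0], "travel": [0, 0, 7], "fingers": 0}
    - {"turn": [0, 0, 0], "travel": [0, 0, 0], "fingers": 0}
    - {"turn": [0, 0, 0], "travel": [0, 0, 0], "fingers": 0}
    - {"turn": [0, 0, 0], "travel": [0, 0, 0], "fingers": 0}
    - {"turn": [0, 0, 0], "travel": [0, 0, 0], "fingers": 0}
    - {"turn": [0, 0, 0], "travel": [0, 0, 0], "fingers": 0}

```text
t: 41.4
ee_pos: [0.5293, 0.0587, 0.108]
ee_rot: [[0.24, 0.971, 0.001], [0.971, -0.24, 0.0], [0.0, 0.001, -1.0]]
force: [0.4, -0.6, 0.2]
width: -0.0001
grasp_force: 0.0
```

```bash
python3 st.py
```

```text
t 41.4 box xy mm [-54.1425 113.4934] z 107.98304763965145 tip z 90.98304763965145 yaw -13.896608053080717 F [ 0.4051 -0.5769  0.2165] tilt [ 0.0002  0.0005 -1.    ]
```

Shift out to y ≈ 121 and x ≈ -58, then descend.

Emit:
carry_out:
  motion:
    - {"turn": [0, 0, 0], "travel": [7.5, -4, 0], "fingers": 0}
    - {"turn": [0, 0, 0], "travel": [0, 0, 0], "fingers": 0}
    - {"turn": [0, 0, 0], "travel": [0, 0, 6], "fingers": 0}
    - {"turn": [0, 0, 0], "travel": [0, 0, 5], "fingers": 0}
    - {"turn": [0, 0, 0], "travel": [0, 0, 5], "fingers": 0}
    - {"turn": [0, 0, 0], "travel": [0, 0, 5], "fingers": 0}
    - {"turn": [0, 0, 0], "travel": [0, 0, 5], "fingers": 0}
    - {"turn": [0, 0, 0], "travel": [0, 0, 5], "fingers": 0}

```text
t: 42.2
ee_pos: [0.5269, 0.0665, 0.0762]
ee_rot: [[0.24, 0.971, -0.0], [0.971, -0.24, -0.0], [-0.0, -0.0, -1.0]]
force: [1.1, -0.6, 1.1]
width: -0.0001
grasp_force: 0.4
```

```bash
python3 st.py; python3 clips.py | grep ' b'
```

```text
t 42.2 box xy mm [-58.3818 120.5123] z 76.15379355254261 tip z 59.1537935525426 yaw -13.90977723176557 F [ 1.104  -0.5679  1.0919] tilt [-0.0005 -0.0002 -1.    ]
side b 268 ymax [128.7 129.7] z there 112.1 zmin 88.3
scene b 304 ymax [124.6 129. ] z there 108.9 zmin 86.0
```

Emit:
carry_out:
  motion:
    - {"turn": [0, 0, 0], "travel": [0, 0, 5], "fingers": 0}
    - {"turn": [0, 0, 0], "travel": [0, 0, 5], "fingers": 0}
    - {"turn": [0, 0, 0], "travel": [0, 0, 5], "fingers": 0}
    - {"turn": [0, 0, 0], "travel": [0, 0, 5], "fingers": 0}
    - {"turn": [0, 0, 0], "travel": [0, 0, 5], "fingers": 0}
    - {"turn": [0, 0, 0], "travel": [0, 0, 3], "fingers": 0}
    - {"turn": [0, 0, 0], "travel": [-1.5, 0, 0], "fingers": 0}
    - {"turn": [0, 0, 0], "travel": [-1.5, 0, 0], "fingers": 0}

```text
t: 43.1
ee_pos: [0.5262, 0.0645, 0.0486]
ee_rot: [[0.24, 0.971, -0.0], [0.971, -0.24, 0.001], [0.001, -0.0, -1.0]]
force: [0.3, 2.3, -1.9]
width: 0.0001
grasp_force: 1.0
```

```bash
python3 st.py
```

```text
t 43.1 box xy mm [-58.5697 118.3937] z 48.56932917827034 tip z 31.569329178270337 yaw -13.866257704608664 F [ 0.2721  2.3412 -1.9217] tilt [ 0.0005 -0.0003 -1.    ]
```

Emit:
carry_out:
  motion:
    - {"turn": [0, 0, 0], "travel": [-0.8, 0, 0.4], "fingers": 0}
    - {"turn": [0, 0, 0], "travel": [-0.8, 0, 0.4], "fingers": 0}
    - {"turn": [0, 0, 0], "travel": [-0.8, 0, 0.4], "fingers": 0}
    - {"turn": [0, 0, 0], "travel": [-0.6, 0, 0.4], "fingers": 0}
    - {"turn": [0, 0, 0], "travel": [-0.6, 0, 0.3], "fingers": 0}
    - {"turn": [0, 0, 0], "travel": [-0.6, 0, 0.3], "fingers": 0}
    - {"turn": [0, 0, 0], "travel": [0, 0, 0], "fingers": 0}
    - {"turn": [0, 0, 0], "travel": [0, 0, 0], "fingers": 0}

```text
t: 43.9
ee_pos: [0.5257, 0.0609, 0.0468]
ee_rot: [[0.239, 0.971, 0.001], [0.971, -0.239, 0.001], [0.001, 0.001, -1.0]]
force: [-0.0, 5.0, 2.9]
width: -0.0001
grasp_force: 2.4
```

```bash
python3 st.py
```

```text
t 43.9 box xy mm [-58.1339 114.7475] z 46.844808265711556 tip z 29.844808265711556 yaw -13.853347935857789 F [-0.0367  5.0278  2.8794] tilt [ 0.0012  0.0007 -1.    ]
```

Emit:
carry_out:
  motion:
    - {"turn": [0, 0, 0], "travel": [-0.6, 0, 0.2], "fingers": 0}
    - {"turn": [0, 0, 0], "travel": [-0.5, 0, 0.2], "fingers": 0}
    - {"turn": [0, 0, 0], "travel": [-0.5, 0, 0.2], "fingers": 0}
    - {"turn": [0, 0, 0], "travel": [-0.5, 0, 0.2], "fingers": 0}
    - {"turn": [0, 0, 0], "travel": [-0.4, 0, 0.2], "fingers": 0}
    - {"turn": [0, 0, 0], "travel": [0, 0, 0], "fingers": 0}
    - {"turn": [0, 0, 0], "travel": [0, 0, 0], "fingers": 0}
    - {"turn": [0, 0, 0], "travel": [0, 0, 0], "fingers": 0}

```text
t: 44.7
ee_pos: [0.5254, 0.0595, 0.046]
ee_rot: [[0.239, 0.971, 0.002], [0.971, -0.239, 0.002], [0.002, 0.001, -1.0]]
force: [-0.1, 7.2, 3.7]
width: 0.0003
grasp_force: 3.6
```

Emit:
carry_out:
  motion:
    - {"turn": [0, 0, 0], "travel": [-0.5, 0, 0.2], "fingers": 0}
    - {"turn": [0, 0, 0], "travel": [-0.5, 0, 0.2], "fingers": 0}
    - {"turn": [0, 0, 0], "travel": [-0.5, 0, 0.2], "fingers": 0}
    - {"turn": [0, 0, 0], "travel": [-0.5, 0, 0.2], "fingers": 0}
    - {"turn": [0, 0, 0], "travel": [0, 0, 0], "fingers": 0}
    - {"turn": [0, 0, 0], "travel": [0, 0, 0], "fingers": 0}
    - {"turn": [0, 0, 0], "travel": [0, 0, 0], "fingers": 0}
    - {"turn": [0, 0, 0], "travel": [0, 0, 0], "fingers": 0}

```text
t: 45.5
ee_pos: [0.5249, 0.0575, 0.0449]
ee_rot: [[0.239, 0.971, 0.001], [0.971, -0.239, 0.002], [0.002, 0.001, -1.0]]
force: [0.4, 6.0, 0.0]
width: -0.0001
grasp_force: 3.7
```

```bash
python3 st.py
```

```text
t 45.5 box xy mm [-58.1841 111.2776] z 44.89672250034111 tip z 27.896722500341113 yaw -13.810016857954716 F [0.386  6.0054 0.0246] tilt [ 0.0023  0.001  -1.    ]
```

Emit:
carry_out:
  motion:
    - {"turn": [0, 0, 0], "travel": [-0.5, 0, 0.1], "fingers": 0}
    - {"turn": [0, 0, 0], "travel": [-0.5, 0, 0.1], "fingers": 0}
    - {"turn": [0, 0, 0], "travel": [-0.5, 0, 0], "fingers": 0}
    - {"turn": [0, 0, 0], "travel": [-0.5, 0, 0], "fingers": 0}
    - {"turn": [0, 0, 0], "travel": [-0.4, 0, 0], "fingers": 0}
    - {"turn": [0, 0, 0], "travel": [0, 0, 0], "fingers": 0}
    - {"turn": [0, 0, 0], "travel": [0, 0, 0], "fingers": 0}
    - {"turn": [0, 0, 0], "travel": [0, 0, 0], "fingers": 0}

```text
t: 46.3
ee_pos: [0.5235, 0.053, 0.0444]
ee_rot: [[0.24, 0.971, -0.0], [0.971, -0.24, -0.0], [-0.0, -0.0, -1.0]]
force: [-0.1, 3.1, -1.5]
width: 0.0001
grasp_force: 1.4
```

```bash
python3 st.py
```

```text
t 46.3 box xy mm [-58.4225 106.5826] z 44.414664977498695 tip z 27.414664977498692 yaw -13.907547954899076 F [-0.086   3.127  -1.5293] tilt [-0.0003 -0.0002 -1.    ]
```

Snapped; press slightly, then back off and up.

Emit:
carry_out:
  motion:
    - {"turn": [0, 0, 0], "travel": [-0.6, 0, 0], "fingers": 0}
    - {"turn": [0, 0, 0], "travel": [-0.6, 0, 0], "fingers": 0}
    - {"turn": [0, 0, 0], "travel": [0, 0, 0], "fingers": 0}
    - {"turn": [0, 0, 0], "travel": [6, 0, 0], "fingers": 0}
    - {"turn": [0, 0, 0], "travel": [10, 0, 0], "fingers": 0}
    - {"turn": [0, 0, 0], "travel": [0, 0, -40], "fingers": 0}
    - {"turn": [0, 0, 0], "travel": [0, 0, -40], "fingers": 0}
    - {"turn": [0, 0, 0], "travel": [0, 0, -40], "fingers": 0}

```text
t: 47.1
ee_pos: [0.5269, 0.0675, 0.1658]
ee_rot: [[0.24, 0.971, -0.001], [0.971, -0.24, -0.001], [-0.001, -0.001, -1.0]]
force: [0.9, 0.1, 0.0]
width: -0.0002
grasp_force: 0.0
```

```bash
python3 st.py; python3 clips.py
python3 - <<'E'
from h import *
s=bot.observe();p=bot.read_camera('scene')
L=['wineglass','cork','stopper_pump','olive_bowl','foil_cutter']
for l in L: print(l,[(W(p,r['xyz']).round(3),round(r['confidence'],2)) for r in bot.spot_point(p,l)[:1]])
cv2.imwrite('pics/end.png',cv2.resize(p['color'][120:300,100:340],(800,600)))
E
```

```text
t 47.1 box xy mm [-58.5765 121.4689] z 165.8476026401517 tip z 148.84760264015168 yaw -13.90294226675624 F [0.8624 0.0718 0.0392] tilt [-0.001  -0.0005 -1.    ]
side a 313 ymax [95.7 98. ] z there 69.2 zmin 67.9
side b 323 ymax [96.1 97.9] z there 70.4 zmin 67.6
scene a 130 ymax [95.  96.1] z there 69.3 zmin 67.8
scene b 97 ymax [94.6 95.5] z there 68.4 zmin 67.3
scene c 10 ymax [88.2 89.2] z there 102.4 zmin 102.9
scene d 12 ymax [87.6 87.6] z there 104.3 zmin 104.1
wineglass [(array([ 0.746, -0.07 ,  0.001]), 0.9)]
cork [(array([0.439, 0.08 , 0.   ]), 0.53)]
stopper_pump [(array([0.598, 0.134, 0.001]), 0.87)]
olive_bowl [(array([ 0.52 , -0.283,  0.   ]), 0.97)]
foil_cutter [(array([ 0.68 , -0.24 , -0.002]), 0.79)]
```

View pics/end.png

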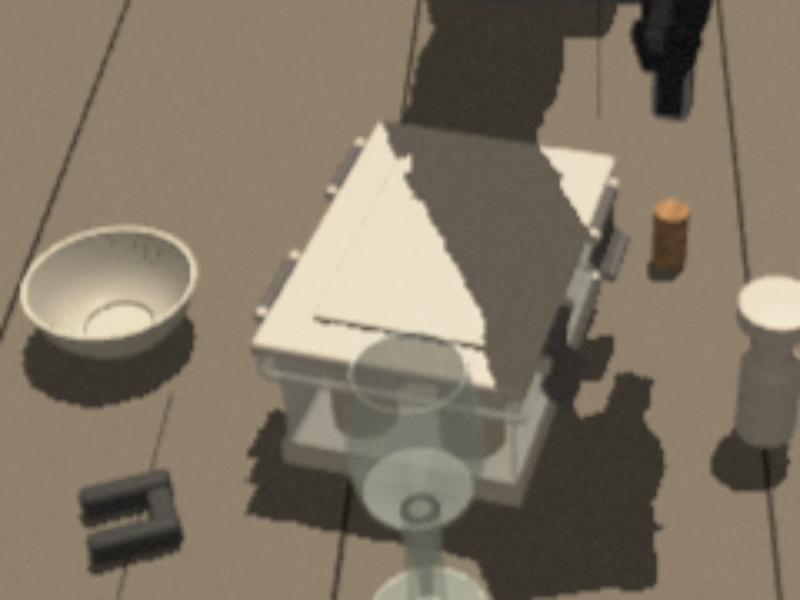

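The picture shows all four clips flat against the rim: c at about (345,165), d at (278,285), b at (610,245), a at (590,310). The other objects stand where they were.

```bash
python3 -c "
from station import bot;print(bot.finish_job())"
```

```text
the job is handed in; nothing more can be done
None
```

The lid is pressed home and all four clips are snapped shut in the order a, c, d, b. No force reading passed about 16 N, and the job was handed in at about 47 s. The final images showed a and b shut and nothing else disturbed, though the corkscrew was not re-checked. Clips c and d were mostly hidden from the cameras, so I judged them shut by feel.

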